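# Scan the jack's sloping barcode tag

## Robot

A 6-joint arm with a two-finger parallel gripper is mounted at the origin on the work surface. World frame = base frame: x ahead of the robot, y to its left, z up, the work surface at z = 0. Lengths are in m, angles in degrees, forces in N, time in s.
With the tool pointing down it reaches from about 0.4 to 0.825 m from the base axis. Payload 7 kg.
Tool frame: the origin (TCP) lies midway between the tips of the shut fingers; the grasp point (between the pads) lies 19 mm behind it (ctrl.grip_point_offset is the distance from the TCP to the grasp point, in m); x points along the fingers, y is the direction in which the jaws open and shut, and the axes are right-handed (so a half turn about x gives the same grasp; the last joint's range is limited). The gripper opens to 88 mm and grips with 3 to 60 N. Pads are 19 mm wide; open, the fingers measure 130 mm over their backs; the gripper's body (78 mm by 193 mm) begins 47 mm behind the grasp point.
Start: joints at [-53.394, 20.546, 0.682, 0, -70.136, -16.507], TCP at [0.232, -0.634, 0.227] pointing down, gripper open.
Joint ranges: [-176.03, 176.03], [-82.01, 121.73], [-58.28, 71.71], [-173.87, 95.51], [-174.79, -0.11], [-173.66, 173.66]. Speed limits (degrees/s): [136.94, 136.94, 172.46, 180, 180, 180].

## Interface

Orientations are given as [roll, pitch, yaw] about the fixed x, y, z axes, in that order (R = Rz(yaw) Ry(pitch) Rx(roll)).
In Python, from plant import ctrl gives the robot as it stands.
- The arm moves only by the tool drive_tool, never from a script. Its argument "plan" is a list of rows, each a list of 3 entries, a list of its own where there are three numbers: the shift along the tool's x, y, z in m, then the turn, a rotation vector about the tool's x, y, z in degrees, then the opening, from 0 (shut) to 1 (fully open). In form: [[[dx, dy, dz], [wx, wy, wz], grip], ...]. A call has 1 to 20 rows; each row is the pose to reach, as a shift and turn from the pose measured when the call began, along the tool's axes at that moment; what a row does not reach only later rows make up. A row lasts 1/12 s, in which the tool goes at most 41.7 mm and 7.16 degrees, less where a joint would pass 70% of its speed; a pose out of reach is approached as far as the arm can. A call with a gripper value outside its range is refused whole. The fingers move at their own pace and stop on an object; the grip force is fixed at half the most. Time passes only in rows, so rows that repeat a pose let the fingers close. It gives the time, the measured TCP pose, the force and the opening at its end, in the units of the state.
- ctrl.get_obs(): the state, without advancing time (a new reading comes with each control period).
- ctrl.snapshot(name): name is "scene" or "top" or "wrist"; returns the picture (400x640x3 uint8, blue, green, red); there is no depth.
- ctrl.get_calibration(name): a dict with "fx", "fy", "cx", "cy" (pixels), "R" (3x3) and "t" (3): a world point X has camera coordinates R X + t. Camera axes: x right, y down, z forward; pixel columns grow to the right and rows downward; lengths in m; the calibration is good to about 2 mm. A picture is of the moment at which its call begins: read the wrist's pose just before it. get_calibration takes no time and is no camera call; for the wrist camera it gives the pose at the moment of the call.
- ctrl.close_job(): hands the job in, once; it reports no verdict.
Trained networks look in the newest picture that a camera, given by its name, has taken for a name from the list of things; names that differ only in an ending like _2 or _b are one class to them, and where a whole thing is asked for, a point or a joint stands for the part that bears it (a point fixed in the world has none). Each returns a list of dicts, best first, with "confidence" (0 to 1); they miss things now and then, are a little off and sometimes report something else, mostly with a low value. They report only what shows in the picture. A call takes as long as a camera call. They do not tell look-alikes from the thing itself.
- ctrl.cut_out(camera, name): "pixels" (400x640 bool, what is visible of it) and "pixel" ([column, row] in pixels, amid what is visible of it).
- ctrl.landmark_of(camera, name): "pixel" ([column, row] in pixels: a listed point, or the origin of a listed thing).
The state is a dict: "clock": time; "joint_pos": joint angles; "qvel": joint speeds; "tau": joint torques, N m; "tool_pos": TCP position; "orientation": TCP orientation; "force": force on the tool from outside, world axes, zero at the start; "moment": the same for the moment, N m; "opening": finger opening in m.
Only numpy, scipy, OpenCV 4.12 (cv2) and the standard library are available. Lean on these libraries where they do the work, as an engineer would, in place of code of your own. Each camera call takes 0.05 s, during which the arm holds its last target. There are 200 camera calls.

## Task

Switch the code reader on by turning the red knob clockwise until it clicks over into its second position. Then pick up the yellow-handled reader from its blue pad and aim its lens squarely at the centre of the sloping barcode label on the front of the jack, from about 60 mm away, and hold it steady there for two seconds. Stand the reader upright again, wholly on its blue pad, leaving the knob switched on; do not touch the jack or its tag, and leave the weights and the weight hanger undisturbed.

Things in the scene. Friction and masses are not known exactly. Their poses are not given: they have to be found in the camera images.
- tag_face (a point): Centre of the barcode label (white, black bars, 50 x 70 mm) on an aluminium plate 64 x 100 x 6 mm in front of the jack, 75 mm above the bench, stiffly pivoted between dark cheeks (122 mm over their outsides). z: the label's outward normal, leaning 26 to 43 degrees from vertical towards the robot's side, different each time; y: level, along the 100 mm; x: up the slope.
- jack: Dark cast-iron lifting jack, fixed; origin under the centre of its base (150 x 140 mm, 30 high). Platform 120 x 120 mm, top at 170 mm. The tag's centre is 130 mm in front of the origin (its -x); the cheeks reach 144 mm forward and 78 mm up. A crank with a red handle 26 mm thick sticks out on its +y side to y = 189 mm, at x = 20, z = 148 mm.
- reader: Loose code reader, 155 mm tall, 0.2 to 0.4 kg, standing lens down. Origin at the centre of its flat underside, the lens; z runs up the handle, the beam leaves along -z. Black round head 60 mm across, 28 mm high, tapering up to 45 mm; then a yellow handle up to 155 mm, 42 mm wide (x) by 28 mm thick (y): grip across y, about 120 mm above the underside.
- reader_spot (a point): Point on the reader's beam 60 mm in front of the lens (reader z = -60 mm): it should lie on the centre of the label when reading. Axes as the reader's.
- pad: Fixed round blue pad, 100 mm across with a thin black rubber rim 116 mm across below it; origin at the centre of its underside on the bench, top 8 mm higher. The reader starts at its centre.
- switchbox: Fixed grey box 120 x 120 x 45 mm with the red knob at the centre of its top; origin under its centre.
- knob (a joint): Angle of the knob in rad: about 0 in the first (off) position, 1.2 in the second (on), growing clockwise seen from above; a spring detent holds it at either stop and snaps it over at 0.6; it takes about 0.15 N m.
- knob_grip (a point): Grip point on the knob's axis, 76 mm above the bench. The knob's red bar is 64 mm long (the point's x, turning with the knob), 16 mm thick (y), its flanks reaching from 52 to 90 mm above the bench, over a black disc of 32 mm radius. Grip it across y.
- brass_weight: Bystander: brass cylinder weight, 64 mm across, 94 mm high with a knob top, standing loose on the jack's platform; origin under its centre.
- hanger: Bystander: grey aluminium weight hanger standing loose beside the tag's front: foot 64 mm across, 12 mm thick, thin rod with a hook on top, 184 mm high; origin under its foot.
- disc0: Bystander: lower of two stacked chrome slotted weight discs, 80 mm across, 14 mm thick, beside the tag's other side; origin under its centre.
- disc1: Bystander: the upper disc, lying on the lower one, same size.
Not all that is in view belongs to the job. There is more than one size of the switchbox; the job needs the largest.

How it is judged:
By the outcome, as a careful person would: the job done as asked, in the order asked, and still so for the second after the job is handed in, with the robot touching nothing.
It also fails if it takes over 67 s, if anything falls off the work surface, if the arm or the gripper's body presses on something with over 40 N, if the wrist force passes 120 N, or if a joint passes its speed limit or range.

## Working session

There is one attempt and no reset: what is moved stays moved. The work goes in short steps, Python scripts to look and compute and a tool call to move; the robot and the scene stay as the last step left them, time stands still between calls to the robot, and variables do not carry over. Pictures are saved under pics/ and viewed, about 8 in all and at most 12, crops included, and the job is handed in when it is done.

Besides the shell and the picture viewer there is one more tool, called after "Emit:" by a JSON object that holds its "api" and its "payload", one argument or row to a line. drive_tool: Moves the arm, as the interface text tells. Its arguments: {"type":"object","properties":{"plan":{"type":"array","items":{"type":"array"}}},"required":["plan"]}

```bash
mkdir -p pics; ls; cat > h.py <<'E'
import numpy as np, cv2
from plant import ctrl
from scipy.spatial.transform import Rotation as Ro
def ray(cal,p):
    d=np.array([(p[0]-cal['cx'])/cal['fx'],(p[1]-cal['cy'])/cal['fy'],1.]);R=np.array(cal['R']);t=np.array(cal['t'])
    return -R.T@t, R.T@d
def onz(cal,p,z):
    c,d=ray(cal,p); return c+d*(z-c[2])/d[2]
def proj(cal,X):
    q=np.array(cal['R'])@np.array(X)+np.array(cal['t']); return np.array([cal['fx']*q[0]/q[2]+cal['cx'],cal['fy']*q[1]/q[2]+cal['cy']])
def tri(obs):
    A=np.zeros((3,3));b=np.zeros(3)
    for cal,p in obs:
        c,d=ray(cal,p);d=d/np.linalg.norm(d);P=np.eye(3)-np.outer(d,d);A+=P;b+=P@c
    return np.linalg.solve(A,b)
def pose():
    o=ctrl.get_obs(); return np.array(o['tool_pos']),Ro.from_euler('xyz',o['orientation'],degrees=True),o
E
python3 - <<'E'
from h import *
np.set_printoptions(precision=4,suppress=True)
print(ctrl.get_obs())
ims=[]
for c in ['scene','top']:
    im=ctrl.snapshot(c);cv2.imwrite(f'pics/{c}0.png',im);cal=ctrl.get_calibration(c)
    print(c,{k:np.round(v,3).tolist() for k,v in cal.items()})
    for n in ['tag_face','jack','reader','pad','switchbox','knob_grip','brass_weight','hanger','disc0','disc1']:
        print(c,n,[(np.round(r['pixel'],1).tolist(),round(r['confidence'],2)) for r in ctrl.landmark_of(c,n)[:4]])
E
```

```text
pics
{'clock': 0.0, 'joint_pos': array([-53.3957,  20.593 ,   0.6342,  -0.0211, -70.1356, -16.506 ]), 'qvel': array([ 0.054 , -0.0574, -0.0634,  0.016 , -0.1645, -0.0336]), 'tau': array([  0.0023, -58.2724,  29.3051,   6.9972,   0.0069,  -0.0001]), 'tool_pos': array([ 0.2318, -0.6334,  0.2256]), 'orientation': array([ 94.6219,  89.9035, 114.713 ]), 'force': array([-0.1823,  0.1502,  0.2007]), 'moment': array([-0.027 , -0.0239, -0.0246]), 'opening': 0.0875631684050058}
scene {'fx': 497.285, 'fy': 497.285, 'cx': 319.901, 'cy': 195.267, 'R': [[0.586, 0.81, -0.013], [0.494, -0.37, -0.787], [-0.642, 0.455, -0.617]], 't': [-0.297, -0.165, 1.751]}
scene tag_face [([353.9, 214.1], 0.63)]
scene jack [([390.6, 257.7], 0.95)]
scene reader [([222.2, 247.8], 0.89)]
scene pad [([225.6, 248.9], 0.97)]
scene switchbox [([342.4, 190.5], 0.98), ([388.9, 172.5], 0.86), ([347.3, 151.9], 0.6)]
scene knob_grip [([390.2, 153.2], 0.7), ([351.8, 140.6], 0.56), ([342.1, 181.3], 0.45)]
scene brass_weight [([399.1, 212.1], 0.73)]
scene hanger []
scene disc0 [([321.2, 265.8], 0.79), ([322.6, 267.2], 0.62)]
scene disc1 [([321.2, 265.8], 0.79), ([322.6, 267.2], 0.62)]
top {'fx': 380.344, 'fy': 380.344, 'cx': 318.486, 'cy': 200.876, 'R': [[0.021, -1.0, 0.022], [-0.995, -0.023, -0.102], [0.102, -0.02, -0.995]], 't': [-0.006, 0.546, 1.189]}
top tag_face [([304.8, 178.6], 0.8)]
top jack [([299.2, 146.7], 0.92)]
top reader [([401.7, 239.0], 0.87)]
top pad [([403.4, 239.6], 0.94)]
top switchbox [([273.2, 237.1], 0.84), ([222.0, 289.1], 0.65)]
top knob_grip [([210.0, 231.6], 0.72), ([218.0, 290.0], 0.67), ([270.8, 231.2], 0.47)]
top brass_weight [([298.8, 129.6], 0.98)]
top hanger [([265.2, 180.6], 0.53)]
top disc0 [([350.7, 169.4], 0.71), ([351.7, 172.1], 0.39)]
top disc1 [([350.7, 169.4], 0.71), ([351.7, 172.1], 0.39)]
```

View pics/scene0.png

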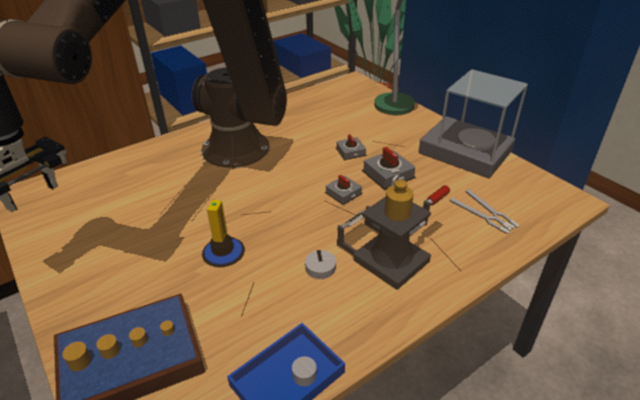

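View pics/top0.png

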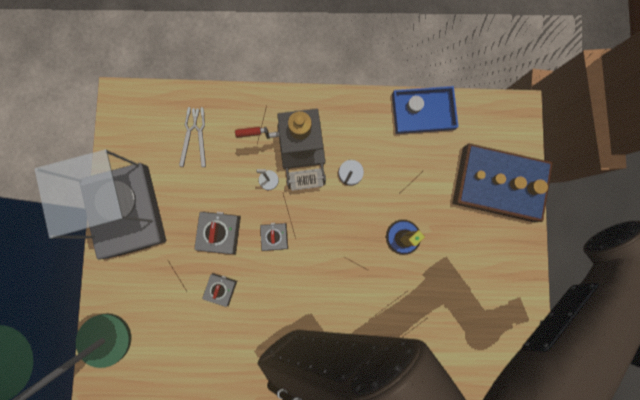

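```bash
python3 - <<'E'
from h import *
np.set_printoptions(precision=4,suppress=True)
S=ctrl.get_calibration('scene');T=ctrl.get_calibration('top')
ps=[('tag',(353.9,214.1),(304.8,178.6)),('jack',(390.6,257.7),(299.2,146.7)),('reader',(222.2,247.8),(401.7,239)),('pad',(225.6,248.9),(403.4,239.6)),('kgA',(390.2,153.2),(210,231.6)),('kgB',(351.8,140.6),(218,290)),('kgC',(342.1,181.3),(270.8,231.2)),('sbC',(342.4,190.5),(273.2,237.1)),('sbB',(347.3,151.9),(222,289.1)),('brass',(399.1,212.1),(298.8,129.6)),('disc',(321.2,265.8),(350.7,169.4))]
for n,a,b in ps:
    X=tri([(S,a),(T,b)]); print(n,X,proj(S,X)-a)
for n in ['switchbox','knob_grip']:
  for c in ['scene','top']:
    for r in ctrl.cut_out(c,n)[:4]:
        m=r['pixels'].astype(np.uint8); (ctr,sz,an)=cv2.minAreaRect(cv2.findNonZero(m)); print(n,c,r['pixel'],r['confidence'],m.sum(),np.round(ctr),np.round(sz),round(an,1))
E
```

```text
tag [0.6053 0.0473 0.0846] [ 1.3911 -0.138 ]
jack [0.7267 0.0726 0.0027] [ 0.1747 -0.0216]
reader [ 0.4292 -0.2687  0.0047] [0.6199 0.0459]
pad [ 0.4312 -0.2682  0.0027] [-2.1597 -0.1819]
kgA [0.4375 0.3297 0.0798] [ 1.0155 -0.1838]
kgB [0.2635 0.3092 0.0469] [-0.4911  0.0522]
kgC [0.4397 0.1441 0.0535] [ 3.1524 -0.3229]
sbC [0.4262 0.1469 0.0079] [ 0.5909 -0.0496]
sbB [0.2573 0.3027 0.0012] [ 1.0979 -0.1175]
brass [0.7375 0.071  0.1678] [-0.6792  0.1024]
disc [ 0.6519 -0.0986  0.0158] [ 0.5364 -0.024 ]
switchbox scene [350.1, 149.4] 0.81 521 [350. 148.] [25. 26.] 61.4
switchbox scene [343.5, 187.6] 0.61 725 [343. 190.] [35. 26.] 32.5
switchbox scene [387.0, 167.6] 0.58 1294 [388. 169.] [49. 38.] 40.6
switchbox top [272.7, 236.2] 0.96 649 [274. 236.] [26. 25.] 86.6
switchbox top [215.5, 291.5] 0.89 752 [220. 289.] [27. 28.] 16.7
switchbox top [217.9, 234.4] 0.7 1609 [217. 232.] [42. 40.] 7.1
knob_grip scene [387.7, 158.6] 0.63 306 [389. 158.] [21. 18.] 90.0
knob_grip scene [350.4, 143.5] 0.52 95 [349. 142.] [12. 10.] 56.3
knob_grip scene [340.5, 183.2] 0.5 126 [342. 182.] [13. 11.] 90.0
knob_grip top [214.2, 230.0] 0.73 377 [215. 232.] [22. 20.] 90.0
knob_grip top [272.7, 235.9] 0.7 122 [273. 236.] [11. 11.] 45.0
knob_grip top [216.6, 290.6] 0.63 119 [218. 291.] [12. 11.] 90.0
```

The scene picture shows the blue pad with the yellow-handled reader at (222,248), the jack at (390,250), and the hanger, discs and tag around it. Three switch boxes could be taken for the one needed. In the top view they are at (217,232), 42 px wide; (274,236), 26 px wide; and (220,289), 27 px wide. The largest is the first, scene (388,169), and I'll check it in a wrist close-up.

```bash
cat >> h.py <<'E'
def goto(p,R,label=''):
    """shift/turn in the present tool frame to reach world p,R"""
    p0,R0,o=pose(); s=R0.inv().apply(np.array(p)-p0); w=(R0.inv()*R).as_rotvec(degrees=True)
    print(label,'shift',np.round(s,4).tolist(),'turn',np.round(w,2).tolist(),'rows',round(max(np.linalg.norm(s)/.0417,np.linalg.norm(w)/7.16),1))
def down(yaw):
    "tool x down, tool y (jaw) at angle yaw in the world xy plane"
    x=np.array([0,0,-1.]);a=np.radians(yaw);y=np.array([np.cos(a),np.sin(a),0]);return Ro.from_matrix(np.c_[x,y,np.cross(x,y)])
E
python3 - <<'E'
from h import *
np.set_printoptions(precision=4,suppress=True)
p,R,o=pose();print(R.as_matrix())
c=ctrl.get_calibration('wrist');C=-np.array(c['R']).T@c['t'];print('cam in tool',R.inv().apply(C-p),'axes in tool(rows cam xyz)',np.array(c['R'])@R.as_matrix(),c['fx'])
for n,q,y in [('mid',(.5,-.25,.37),60),('mid90',(.5,-.25,.37),90),('k60',(.42,.27,.37),60),('k90',(.42,.27,.37),90)]: goto(q,down(y),n)
E
```

```text
[[ 0.     -0.3436  0.9391]
 [ 0.0001  0.9391  0.3436]
 [-1.      0.0001  0.    ]]
cam in tool [-0.1578  0.0002 -0.077 ] axes in tool(rows cam xyz) [[ 0.0008  1.     -0.0011]
 [-0.2839  0.0012  0.9588]
 [ 0.9588 -0.0004  0.2839]] 296.3376467732879
mid shift [-0.1434, 0.2684, 0.3837] turn [50.1, -0.0, -0.0] rows 11.7
mid90 shift [-0.1434, 0.2684, 0.3837] turn [20.1, 0.0, -0.0] rows 11.7
k60 shift [-0.1434, 0.7842, 0.4872] turn [50.1, -0.0, -0.0] rows 22.4
k90 shift [-0.1434, 0.7842, 0.4872] turn [20.1, 0.0, -0.0] rows 22.4
```

Emit:
{"api": "drive_tool", "payload": {
  "plan": [
    [[-0.143, 0.268, 0.384], [20.1, 0, 0], 1],
    [[-0.143, 0.268, 0.384], [20.1, 0, 0], 1],
    [[-0.143, 0.268, 0.384], [20.1, 0, 0], 1],
    [[-0.143, 0.268, 0.384], [20.1, 0, 0], 1],
    [[-0.143, 0.268, 0.384], [20.1, 0, 0], 1],
    [[-0.143, 0.268, 0.384], [20.1, 0, 0], 1],
    [[-0.143, 0.268, 0.384], [20.1, 0, 0], 1],
    [[-0.143, 0.268, 0.384], [20.1, 0, 0], 1],
    [[-0.143, 0.268, 0.384], [20.1, 0, 0], 1],
    [[-0.143, 0.268, 0.384], [20.1, 0, 0], 1],
    [[-0.143, 0.268, 0.384], [20.1, 0, 0], 1],
    [[-0.143, 0.268, 0.384], [20.1, 0, 0], 1],
    [[-0.143, 0.268, 0.384], [20.1, 0, 0], 1],
    [[-0.143, 0.268, 0.384], [20.1, 0, 0], 1]
  ]
}}

```text
clock: 2.47
tool_pos: [0.5015, -0.2488, 0.37]
orientation: [-5.2, 89.9, -5.1]
force: [-0.7, 0.1, -0.4]
opening: 0.0876
```

```bash
python3 - <<'E'
from h import *
np.set_printoptions(precision=4,suppress=True)
p,R,o=pose();print(p,o['clock'],o['orientation'])
c=ctrl.get_calibration('wrist');im=ctrl.snapshot('wrist');cv2.imwrite('pics/w_mid.png',im);np.save('w_mid.npy',c,allow_pickle=True)
for n in ['reader','pad','tag_face','jack','disc0','hanger']:
    for r in ctrl.landmark_of('wrist',n)[:2]: print(n,np.round(r['pixel'],1),round(r['confidence'],2),onz(c,r['pixel'],{'reader':.008,'tag_face':.075}.get(n,0)))
goto((.42,.27,.37),down(90),'k90')
E
```

```text
[ 0.5015 -0.2488  0.37  ] 2.4667 [-5.2387 89.9421 -5.0585]
reader [304.9 124. ] 0.58 [ 0.435 -0.27   0.008]
tag_face [498.3 233.2] 0.77 [0.6049 0.0483 0.075 ]
disc0 [398.8 238.6] 0.9 [ 0.6468 -0.0915  0.    ]
disc0 [394.  234.1] 0.52 [ 0.6375 -0.1015  0.    ]
hanger [537.5 224.5] 0.87 [0.6168 0.1686 0.    ]
k90 shift [-0.0006, 0.521, -0.0807] turn [-0.09, -0.02, -0.0] rows 12.6
```

Emit:
{"api": "drive_tool", "payload": {
  "plan": [
    [[0, 0.52, -0.08], [0, 0, 0], 1],
    [[0, 0.52, -0.08], [0, 0, 0], 1],
    [[0, 0.52, -0.08], [0, 0, 0], 1],
    [[0, 0.52, -0.08], [0, 0, 0], 1],
    [[0, 0.52, -0.08], [0, 0, 0], 1],
    [[0, 0.52, -0.08], [0, 0, 0], 1],
    [[0, 0.52, -0.08], [0, 0, 0], 1],
    [[0, 0.52, -0.08], [0, 0, 0], 1],
    [[0, 0.52, -0.08], [0, 0, 0], 1],
    [[0, 0.52, -0.08], [0, 0, 0], 1],
    [[0, 0.52, -0.08], [0, 0, 0], 1],
    [[0, 0.52, -0.08], [0, 0, 0], 1],
    [[0, 0.52, -0.08], [0, 0, 0], 1],
    [[0, 0.52, -0.08], [0, 0, 0], 1],
    [[0, 0.52, -0.08], [0, 0, 0], 1]
  ]
}}

```text
clock: 4.07
tool_pos: [0.4204, 0.2699, 0.3688]
orientation: [-139.2, 89.9, -139.2]
force: [0.9, -0.6, 0.3]
opening: 0.0876
```

```bash
python3 - <<'E'
from h import *
np.set_printoptions(precision=4,suppress=True)
p,R,o=pose();print(p,o['clock'],o['orientation'])
c=ctrl.get_calibration('wrist');im=ctrl.snapshot('wrist');np.save('w_k.npy',c,allow_pickle=True);cv2.imwrite('pics/w_k.png',im)
for r in ctrl.landmark_of('wrist','knob_grip')[:3]: print(np.round(r['pixel'],1),round(r['confidence'],2),onz(c,r['pixel'],.076))
for r in ctrl.landmark_of('wrist','switchbox')[:3]: print('box',np.round(r['pixel'],1),round(r['confidence'],2),onz(c,r['pixel'],0))
hsv=cv2.cvtColor(im,cv2.COLOR_BGR2HSV);m=(((hsv[...,0]<8)|(hsv[...,0]>172))&(hsv[...,1]>140)&(hsv[...,2]>50)).astype(np.uint8)
n,l,s,ce=cv2.connectedComponentsWithStats(m)
for i in range(1,n):
    if s[i,4]>80: print(s[i],ce[i],onz(c,ce[i],.09))
a=cv2.imread('pics/w_mid.png');cv2.imwrite('pics/v1.png',np.vstack([im[:300],a[:300]]))
E
```

```text
[0.4204 0.2699 0.3688] 4.0667 [-139.1981   89.9118 -139.1931]
[353.1 182.8] 0.91 [0.4396 0.3251 0.076 ]
[239.6 173.4] 0.89 [0.4251 0.1502 0.076 ]
box [245. 171.] 0.97 [0.4346 0.14   0.    ]
box [340.4  67.4] 0.73 [0.2642 0.307  0.    ]
box [349. 172.] 0.68 [0.4361 0.3264 0.    ]
[338  42  15  33 217] [345.894   56.6728] [0.2646 0.3077 0.09  ]
[235 160  12  27 201] [240.8507 171.5224] [0.4198 0.156  0.09  ]
[345 160  16  44 458] [352.5524 179.4454] [0.4315 0.3224 0.09  ]
```

View pics/v1.png

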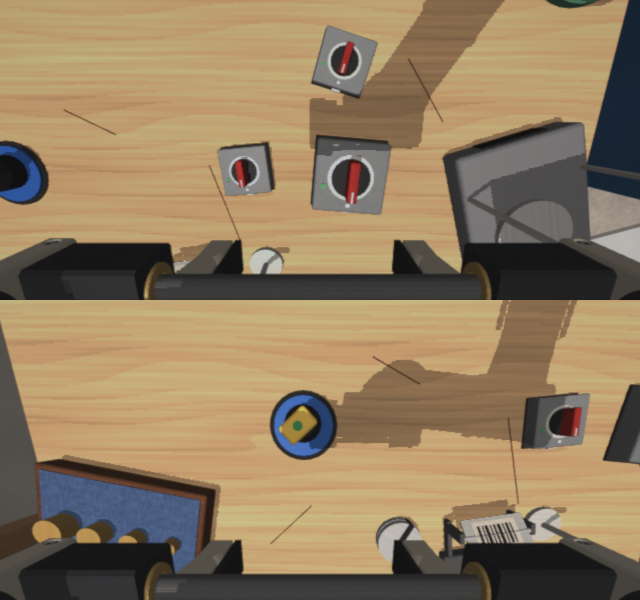

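The wrist views show the big box at (349,172) with its red bar near image-vertical. The two clearly smaller boxes are at (245,171) and (345,60). The reader is on its pad at (303,425) in the lower half, and the tag is at (498,533). I choose the big box, with its axis near (0.437, 0.326).

Emit:
{"api": "drive_tool", "payload": {
  "plan": [
    [[0.14, 0.056, 0.017], [0, 0, 0], 1],
    [[0.14, 0.056, 0.017], [0, 0, 0], 1],
    [[0.14, 0.056, 0.017], [0, 0, 0], 1],
    [[0.14, 0.056, 0.017], [0, 0, 0], 1],
    [[0.14, 0.056, 0.017], [0, 0, 0], 1],
    [[0.14, 0.056, 0.017], [0, 0, 0], 1],
    [[0.14, 0.056, 0.017], [0, 0, 0], 1]
  ]
}}

```text
clock: 4.8
tool_pos: [0.439, 0.3236, 0.2313]
orientation: [39.0, 89.9, 38.8]
force: [0.2, -0.3, -0.1]
opening: 0.0875
```

```bash
python3 - <<'E'
from h import *
np.set_printoptions(precision=4,suppress=True)
p,R,o=pose();print(p,o['clock'],o['orientation'],o['joint_pos'])
c=ctrl.get_calibration('wrist');im=ctrl.snapshot('wrist');cv2.imwrite('pics/w_k2.png',im)
for r in ctrl.landmark_of('wrist','knob_grip')[:2]: print(np.round(r['pixel'],1),round(r['confidence'],2),onz(c,r['pixel'],.076))
hsv=cv2.cvtColor(im,cv2.COLOR_BGR2HSV);m=(((hsv[...,0]<8)|(hsv[...,0]>172))&(hsv[...,1]>140)&(hsv[...,2]>50)).astype(np.uint8)
n,l,s,ce=cv2.connectedComponentsWithStats(m)
i=1+np.argmax(s[1:,4]);(ct,sz,an)=cv2.minAreaRect(cv2.findNonZero((l==i).astype(np.uint8)));print(s[i],ct,sz,an,onz(c,ct,.09))
bx=cv2.boxPoints((ct,sz,an));W=np.array([onz(c,q,.09) for q in bx]);print(W)
E0=[W[1]-W[0],W[2]-W[1]];e=max(E0,key=np.linalg.norm);print('lengths',[np.linalg.norm(v) for v in E0],'bar yaw',np.degrees(np.arctan2(e[1],e[0])))
x,y=map(int,ct);cv2.imwrite('pics/k2c.png',cv2.resize(im[max(0,y-90):y+90,x-120:x+120],None,fx=2.5,fy=2.5));print('crop origin',x-120,max(0,y-90))
E
```

```text
[0.439  0.3236 0.2313] 4.8 [38.9902 89.8939 38.7932] [  57.0119    8.0916  -15.4499    0.0362  -66.3579 -147.2233]
[319.6 191. ] 0.83 [0.4384 0.3263 0.076 ]
[300.9  10. ] 0.71 [0.2669 0.3091 0.076 ]
[309 159  19  63 832] (317.965576171875, 189.91378784179688) (15.363415718078613, 61.78584289550781) 4.763641834259033 [0.4338 0.3245 0.09  ]
[[0.4669 0.3136 0.09  ]
 [0.4013 0.3195 0.09  ]
 [0.4027 0.3349 0.09  ]
 [0.4683 0.3299 0.09  ]]
lengths [np.float64(0.06579079668057039), np.float64(0.01545807596027052)] bar yaw 174.84148744886852
crop origin 197 99
```

View pics/k2c.png

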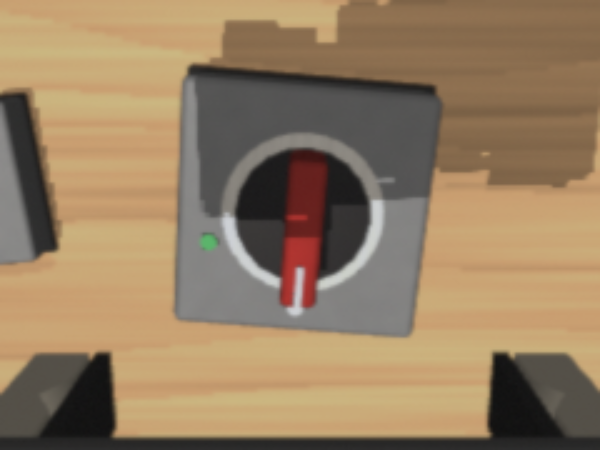

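The close crop confirms the large box. Its red bar measures 66 x 15 mm, with the white pointer end at crop (297,300), and the bar lies at a yaw of about -5°. Joint 6 has no room for 70° clockwise from here, so I'll turn the gripper half round first.

Emit:
{"api": "drive_tool", "payload": {
  "plan": [
    [[0, 0.001, -0.002], [-7, 0, 0], 1],
    [[0, 0.001, -0.002], [-14, 0, 0], 1],
    [[0, 0.001, -0.002], [-21, 0, 0], 1],
    [[0, 0.001, -0.002], [-28, 0, 0], 1],
    [[0, 0.001, -0.002], [-35, 0, 0], 1],
    [[0, 0.001, -0.002], [-42, 0, 0], 1],
    [[0, 0.001, -0.002], [-49, 0, 0], 1],
    [[0, 0.001, -0.002], [-56, 0, 0], 1],
    [[0, 0.001, -0.002], [-63, 0, 0], 1],
    [[0, 0.001, -0.002], [-70, 0, 0], 1],
    [[0, 0.001, -0.002], [-77, 0, 0], 1],
    [[0, 0.001, -0.002], [-84, 0, 0], 1],
    [[0, 0.001, -0.002], [-91, 0, 0], 1],
    [[0, 0.001, -0.002], [-98, 0, 0], 1],
    [[0, 0.001, -0.002], [-105, 0, 0], 1],
    [[0, 0.001, -0.002], [-112, 0, 0], 1],
    [[0, 0.001, -0.002], [-119, 0, 0], 1],
    [[0, 0.001, -0.002], [-126, 0, 0], 1],
    [[0, 0.001, -0.002], [-133, 0, 0], 1],
    [[0, 0.001, -0.002], [-140, 0, 0], 1]
  ]
}}

```text
clock: 6.57
tool_pos: [0.4373, 0.3251, 0.2341]
orientation: [-87.0, 89.6, 53.1]
force: [0.2, -0.0, -0.4]
opening: 0.0877
```

```bash
python3 - <<'E'
from h import *
print(ctrl.get_obs()['joint_pos'])
goto((.437,.325,.12),down(264.8),'above');goto((.437,.325,.059),down(264.8),'knob')
E
```

```text
[ 5.72547994e+01  7.76147305e+00 -1.54723237e+01  3.23405362e-02
 -6.63586052e+01 -7.12726135e+00]
above shift [0.1141, 0.0011, 0.0002] turn [-34.66, -0.1, 0.4] rows 4.8
knob shift [0.1751, 0.0015, 0.0001] turn [-34.66, -0.1, 0.4] rows 4.8
```

Emit:
{"api": "drive_tool", "payload": {
  "plan": [
    [[0.114, 0.001, 0], [-34.7, -0.1, 0.4], 1],
    [[0.114, 0.001, 0], [-34.7, -0.1, 0.4], 1],
    [[0.114, 0.001, 0], [-34.7, -0.1, 0.4], 1],
    [[0.114, 0.001, 0], [-34.7, -0.1, 0.4], 1],
    [[0.114, 0.001, 0], [-34.7, -0.1, 0.4], 1],
    [[0.13, 0.001, 0], [-34.7, -0.1, 0.4], 1],
    [[0.15, 0.001, 0], [-34.7, -0.1, 0.4], 1],
    [[0.165, 0.001, 0], [-34.7, -0.1, 0.4], 1],
    [[0.175, 0.001, 0], [-34.7, -0.1, 0.4], 1],
    [[0.175, 0.001, 0], [-34.7, -0.1, 0.4], 1],
    [[0.175, 0.001, 0], [-34.7, -0.1, 0.4], 0],
    [[0.175, 0.001, 0], [-34.7, -0.1, 0.4], 0],
    [[0.175, 0.001, 0], [-34.7, -0.1, 0.4], 0],
    [[0.175, 0.001, 0], [-34.7, -0.1, 0.4], 0],
    [[0.175, 0.001, 0], [-34.7, -0.1, 0.4], 0],
    [[0.175, 0.001, 0], [-34.7, -0.1, 0.4], 0],
    [[0.175, 0.001, 0], [-34.7, -0.1, 0.4], 0],
    [[0.175, 0.001, 0], [-34.7, -0.1, 0.4], 0]
  ]
}}

```text
clock: 8.07
tool_pos: [0.4375, 0.3254, 0.0592]
orientation: [-147.8, 90.0, 27.0]
force: [0.5, -0.5, -0.1]
opening: 0.0398
```

Emit:
{"api": "drive_tool", "payload": {
  "plan": [
    [[0, 0, 0], [0, 0, 0], 0],
    [[0, 0, 0], [0, 0, 0], 0],
    [[0, 0, 0], [0, 0, 0], 0],
    [[0, 0, 0], [0, 0, 0], 0],
    [[0, 0, 0], [0, 0, 0], 0],
    [[0, 0, 0], [0, 0, 0], 0],
    [[0, 0, 0], [0, 0, 0], 0]
  ]
}}

```text
clock: 8.65
tool_pos: [0.4373, 0.3243, 0.059]
orientation: [76.4, 89.9, -108.8]
force: [0.7, -6.2, 3.5]
opening: 0.0158
```

Emit:
{"api": "drive_tool", "payload": {
  "plan": [
    [[0, 0, 0], [6, 0, 0], 0],
    [[0, 0, 0], [12, 0, 0], 0],
    [[0, 0, 0], [18, 0, 0], 0],
    [[0, 0, 0], [24, 0, 0], 0],
    [[0, 0, 0], [30, 0, 0], 0],
    [[0, 0, 0], [36, 0, 0], 0],
    [[0, 0, 0], [42, 0, 0], 0],
    [[0, 0, 0], [48, 0, 0], 0],
    [[0, 0, 0], [54, 0, 0], 0],
    [[0, 0, 0], [60, 0, 0], 0],
    [[0, 0, 0], [64, 0, 0], 0],
    [[0, 0, 0], [67, 0, 0], 0],
    [[0, 0, 0], [69, 0, 0], 0],
    [[0, 0, 0], [69, 0, 0], 0]
  ]
}}

```text
clock: 9.82
tool_pos: [0.4378, 0.3249, 0.0591]
orientation: [-158.4, 90.0, -52.6]
force: [3.2, -0.4, -2.5]
opening: 0.0159
```

```bash
python3 - <<'E'
from h import *
p,R,o=pose();y=R.as_matrix()[:,1];print(p,np.degrees(np.arctan2(y[1],y[0])),o['force'],o['moment'],o['opening'],o['joint_pos'])
E
```

```text
[0.43781671 0.32493377 0.05909437] -164.22042833667308 [ 3.22981875 -0.37952052 -2.53123184] [ 0.03563606 -1.11686172  0.28635272] 0.015893161239472032 [ 5.72066560e+01  1.82069849e+01 -2.77553099e+01  5.54044533e-02
 -4.40516052e+01 -4.14669139e+01]
```

Emit:
{"api": "drive_tool", "payload": {
  "plan": [
    [[0, 0, 0], [0, 0, 0], 1],
    [[0, 0, 0], [0, 0, 0], 1],
    [[0, 0, 0], [0, 0, 0], 1],
    [[0, 0, 0], [0, 0, 0], 1],
    [[0, 0, 0], [0, 0, 0], 1],
    [[0, 0, 0], [0, 0, 0], 1],
    [[-0.02, 0, 0], [0, 0, 0], 1],
    [[-0.06, 0, 0], [0, 0, 0], 1],
    [[-0.1, 0, 0], [0, 0, 0], 1],
    [[-0.14, 0, 0], [0, 0, 0], 1],
    [[-0.18, 0, 0], [0, 0, 0], 1],
    [[-0.22, 0, 0], [0, 0, 0], 1],
    [[-0.26, 0, 0], [0, 0, 0], 1],
    [[-0.28, 0, 0], [0, 0, 0], 1],
    [[-0.28, 0, 0], [0, 0, 0], 1]
  ]
}}

```text
clock: 11.07
tool_pos: [0.4392, 0.3263, 0.3452]
orientation: [-63.6, 89.5, 42.2]
force: [0.1, 0.0, 0.2]
opening: 0.0878
```

```bash
python3 - <<'E'
from h import *
np.set_printoptions(precision=4,suppress=True)
c=ctrl.get_calibration('top');im=ctrl.snapshot('top')
w=ctrl.get_calibration('wrist');iw=ctrl.snapshot('wrist');cv2.imwrite('pics/w_k3.png',iw)
hsv=cv2.cvtColor(iw,cv2.COLOR_BGR2HSV);m=(((hsv[...,0]<8)|(hsv[...,0]>172))&(hsv[...,1]>140)&(hsv[...,2]>50)).astype(np.uint8)
n,l,s,ce=cv2.connectedComponentsWithStats(m)
for i in range(1,n):
    if s[i,4]<80: continue
    (ct,sz,an)=cv2.minAreaRect(cv2.findNonZero((l==i).astype(np.uint8)));bx=cv2.boxPoints((ct,sz,an));W=np.array([onz(w,q,.09) for q in bx])
    e=max([W[1]-W[0],W[2]-W[1]],key=np.linalg.norm);print(s[i,4],ct,onz(w,ct,.09),np.linalg.norm(e),'bar yaw',np.degrees(np.arctan2(e[1],e[0])))
# reader handle from w_mid
a=cv2.imread('pics/w_mid.png');cm=np.load('w_mid.npy',allow_pickle=True).item()
print([ (k,onz(cm,k,.163)) for k in [(299,124)]])
h=cv2.cvtColor(a,cv2.COLOR_BGR2HSV);m=((h[...,0]>15)&(h[...,0]<35)&(h[...,1]>120)&(h[...,2]>60)).astype(np.uint8);m[:, :270]=0;m[:,340:]=0;m[:80]=0;m[160:]=0
print(m.sum()); cv2.imwrite('pics/rd.png',np.hstack([cv2.resize(a[80:170,260:350],(400,400),interpolation=2),cv2.resize(im[180:280,160:260],(400,400),interpolation=2)]))
p,R,o=pose();print(p,o['joint_pos'],o['clock'])
E
```

```text
1306 (74.43537902832031, 25.336923599243164) [0.776  0.2294 0.09  ] 0.05706696023633466 bar yaw 96.8426321678983
259 (361.2307434082031, 44.34614181518555) [0.4313 0.1537 0.09  ] 0.03767358288234239 bar yaw -174.28281926884156
456 (318.5, 171.5) [0.4387 0.3213 0.09  ] 0.06334548791601739 bar yaw 106.22660045994729
190 (430.5384521484375, 191.19227600097656) [0.278  0.3048 0.09  ] 0.0456942660109768 bar yaw 163.41976914316675
[((299, 124), array([ 0.4318, -0.2707,  0.163 ]))]
750
[0.4376 0.3253 0.3399] [ 57.2282   5.0606  -4.8969   0.0151 -79.9374 -41.4465] 11.1667
```

View pics/rd.png

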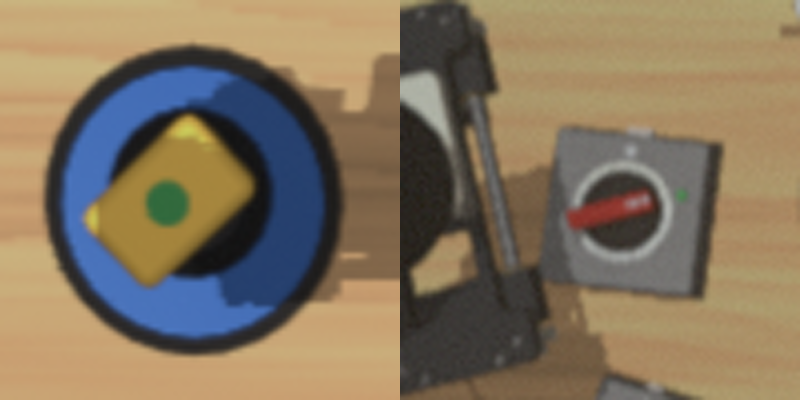

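The knob now lies at a yaw of about -74°, a 69° clockwise turn. The crop shows its pointer swung over towards the green LED at (650,200), so it is on. The reader's handle at crop (170,200) has its thin direction at a yaw of about 40°. Next I'll look at the tag on the way to the reader.

```bash
python3 - <<'E'
from h import *
goto((.48,.05,.34),down(100),'A')
E
```

```text
A shift [-0.0004, 0.0341, -0.2764] turn [95.78, 0.12, 0.02] rows 13.4
```

Emit:
{"api": "drive_tool", "payload": {
  "plan": [
    [[0, 0.034, -0.276], [95.8, 0, 0], 1],
    [[0, 0.034, -0.276], [95.8, 0, 0], 1],
    [[0, 0.034, -0.276], [95.8, 0, 0], 1],
    [[0, 0.034, -0.276], [95.8, 0, 0], 1],
    [[0, 0.034, -0.276], [95.8, 0, 0], 1],
    [[0, 0.034, -0.276], [95.8, 0, 0], 1],
    [[0, 0.034, -0.276], [95.8, 0, 0], 1],
    [[0, 0.034, -0.276], [95.8, 0, 0], 1],
    [[0, 0.034, -0.276], [95.8, 0, 0], 1],
    [[0, 0.034, -0.276], [95.8, 0, 0], 1],
    [[0, 0.034, -0.276], [95.8, 0, 0], 1],
    [[0, 0.034, -0.276], [95.8, 0, 0], 1],
    [[0, 0.034, -0.276], [95.8, 0, 0], 1],
    [[0, 0.034, -0.276], [95.8, 0, 0], 1],
    [[0, 0.034, -0.276], [95.8, 0, 0], 1],
    [[0, 0.034, -0.276], [95.8, 0, 0], 1]
  ]
}}

```text
clock: 12.5
tool_pos: [0.4795, 0.0503, 0.3384]
orientation: [128.6, 89.9, 138.7]
force: [-0.6, 0.1, -0.4]
opening: 0.0877
```

```bash
python3 - <<'E'
from h import *
c=ctrl.get_calibration('wrist');im=ctrl.snapshot('wrist');cv2.imwrite('pics/tA.png',im);np.save('tA.npy',c,allow_pickle=True)
q=ctrl.landmark_of('wrist','tag_face');print([(r['pixel'],r['confidence'],onz(c,r['pixel'],.075)) for r in q[:2]])
q=ctrl.cut_out('wrist','tag_face');print([(r['pixel'],r['confidence'],r['pixels'].sum()) for r in q[:2]])
x=Ro.from_rotvec([0,0,10],degrees=True)*Ro.from_rotvec([0,-42,0],degrees=True)*Ro.from_rotvec([0,0,-10],degrees=True)
goto((.49,.03,.19),x*down(100),'low');print(ctrl.get_obs()['joint_pos'])
E
```

```text
[([299.7, 253.2], 0.96, array([0.60714481, 0.04570265, 0.075     ]))]
[([302.8, 251.7], 0.77, np.int64(2459))]
low shift [0.149, -0.022, 0.0064] turn [0.05, -41.97, -0.08] rows 5.9
[ 2.93886641e+01 -1.29628550e+00 -1.16131707e+01 -4.26505860e-02
 -7.96381404e+01 -1.09308475e+02]
```

Emit:
{"api": "drive_tool", "payload": {
  "plan": [
    [[0.149, -0.022, 0.006], [0, -42, 0], 1],
    [[0.149, -0.022, 0.006], [0, -42, 0], 1],
    [[0.149, -0.022, 0.006], [0, -42, 0], 1],
    [[0.149, -0.022, 0.006], [0, -42, 0], 1],
    [[0.149, -0.022, 0.006], [0, -42, 0], 1],
    [[0.149, -0.022, 0.006], [0, -42, 0], 1],
    [[0.149, -0.022, 0.006], [0, -42, 0], 1],
    [[0.149, -0.022, 0.006], [0, -42, 0], 1],
    [[0.149, -0.022, 0.006], [0, -42, 0], 1]
  ]
}}

```text
clock: 13.4
tool_pos: [0.5126, -0.0095, 0.2308]
orientation: [4.5, 50.6, 15.9]
force: [0.2, -0.2, 1.2]
opening: 0.0878
```

```bash
python3 - <<'E'
from h import *
print(ctrl.get_obs()['joint_pos'],ctrl.get_obs()['orientation'])
c=ctrl.get_calibration('wrist');im=ctrl.snapshot('wrist');cv2.imwrite('pics/tB.png',im);np.save('tB.npy',c,allow_pickle=True)
q=ctrl.landmark_of('wrist','tag_face');print([(r['pixel'],r['confidence'],onz(c,r['pixel'],.075)) for r in q[:2]])
def crop(i,p): x,y=map(int,p); x=max(x,70);y=min(max(y,75),325); print('origin',x-70,y-75); return cv2.resize(i[y-75:y+75,x-70:x+70],(400,428),interpolation=cv2.INTER_CUBIC)
cv2.imwrite('pics/tAB.png',np.hstack([crop(cv2.imread('pics/tA.png'),(300,252)),crop(im,q[0]['pixel'] if q else (300,200))]))
E
```

```text
[  21.70323169  -15.52102717  -58.26143548   24.7960925    -8.80958143
 -123.53848445] [ 4.50546385 50.60428581 15.89484816]
[([339.2, 168.3], 0.83, array([0.60507447, 0.04544886, 0.075     ])), ([629.8, 39.6], 0.52, array([0.41899503, 0.23287324, 0.075     ]))]
origin 230 177
origin 269 93
```

View pics/tAB.png

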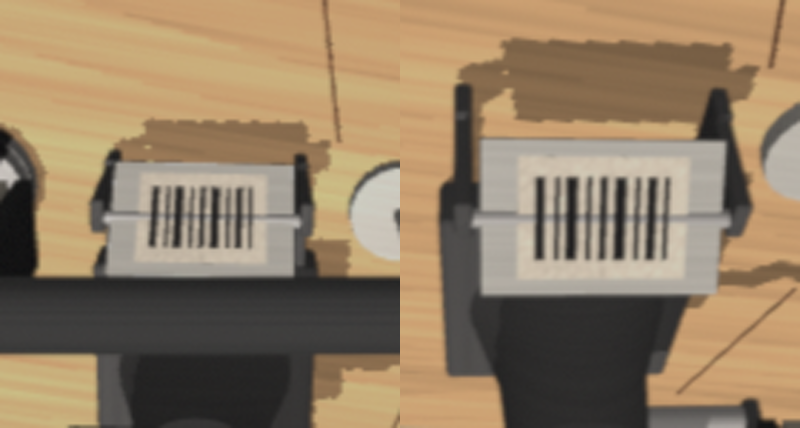

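Both crops show the label and plate clear of the cheeks. The label is about 122 px wide in the right crop, with corners near (518,155), (691,157), (685,279) and (517,276). Joint 3 ended close to its limit here, so I'll fit the label pose and a kinematic model before going on.

```bash
cat > kin.py <<'E'
from h import *
from scipy.optimize import least_squares
D=np.radians
def fk(j,P):
    h,L2,a,L3,b,Lt,d,r0,c,s4,o1=P; f=j[1]-j[2]
    R=Ro.from_euler('z',j[0]+o1,degrees=True)
    w=np.array([r0+L2*np.sin(D(j[1])+a)+L3*np.cos(D(f)+b),d,h+L2*np.cos(D(j[1])+a)-L3*np.sin(D(f)+b)])
    T=R*Ro.from_euler('y',f,degrees=True)*Ro.from_euler('x',s4*j[3],degrees=True)*Ro.from_euler('y',-j[4],degrees=True)*Ro.from_euler('x',-j[5]+c,degrees=True)
    return R.apply(w)+T.apply([Lt,0,0]),T
DATA=[([-53.3957,20.593,.6342,-.0211,-70.1356,-16.506],(.2318,-.6334,.2256),(94.6219,89.9035,114.713)),
([57.0119,8.0916,-15.4499,.0362,-66.3579,-147.2233],(.439,.3236,.2313),(38.9902,89.8939,38.7932)),
([57.2067,18.207,-27.7553,.0554,-44.0516,-41.4669],(.43782,.32493,.05909),(-158.4,90,-52.6)),
([57.2282,5.0606,-4.8969,.0151,-79.9374,-41.4465],(.4376,.3253,.3399),None),
([29.3887,-1.2963,-11.6132,-.0427,-79.638,-109.3085],(.4795,.0503,.3384),(128.6,89.9,138.7)),
([21.7032,-15.521,-58.2614,24.7961,-8.8096,-123.5385],(.5126,-.0095,.2308),(4.5055,50.6043,15.8948))]
def fit(s4):
    def res(v):
        P=list(v[:9])+[s4,v[9]];r=[]
        for j,p,e in DATA:
            q,T=fk(j,P);r+=list((q-np.array(p))*1e3)
            if e: r+=list((Ro.from_euler('xyz',e,degrees=True).inv()*T).as_rotvec(degrees=True)*3)
        return np.array(r+list((np.array(v[[2,4]]))*3))
    best=None
    for L in (.35,.5):
      for c in (0,90,180,-90):
        s=least_squares(res,[.3,L,0,.4,0,.25,-.19,0,c,0],x_scale=[.1]*8+[10,1])
        if best is None or s.cost<best.cost: best=s
    return best,res
if __name__=='__main__':
    np.set_printoptions(precision=4,suppress=True)
    for s4 in (1,-1):
        s,res=fit(s4);print(s4,s.cost,s.x);print(np.round(res(s.x),1))
        np.save(f'P{s4}.npy',list(s.x[:9])+[s4,s.x[9]])
E
python3 kin.py
cat > tag.py <<'E'
from h import *
from scipy.optimize import least_squares
k=140/400
V=[]
def add(cal,o,pts):
    c=np.load(cal,allow_pickle=True).item()
    for (u,v),(x,y) in pts: V.append((c,(o[0]+(u+.5)*k-.5,o[1]+(v+.5)*150/428-.5),(x,y)))
L=lambda q:list(zip(q,[(-25,35),(-25,-35),(25,-35),(25,35)]))
Pl=lambda q:list(zip(q,[(-32,50),(-32,-50),(32,-50),(32,50)]))
# image left/right: sign s decided by fit
def run(s,z75=True):
    def face(v):
        x,y,z,psi,th=v; f=np.array([np.cos(psi),np.sin(psi),0]); n=-f*np.sin(th)+np.array([0,0,np.cos(th)]); yy=np.array([-np.sin(psi),np.cos(psi),0]); return np.array([x,y,z]),np.cross(yy,n),yy,n
    def res(v):
        c,xa,ya,n=face(v);r=[]
        for cal,p,(a,b) in V: r+=list(proj(cal,c+xa*a*1e-3+ya*b*1e-3*s)-p)
        return np.array(r+[(v[2]-.075)/.002])
    o=least_squares(res,[.605,.047,.075,.15,.6],x_scale=[.01,.01,.01,.1,.1],loss='soft_l1');return o,face(o.x),res(o.x)
A=[(140,172),(267,176),(264,264),(132,262)];B=[(118,155),(291,157),(285,279),(117,276)]
add('tA.npy',(230,177),L(A)+Pl([(118,163),(295,168)]+[(0,0)]*2)[:2]);add('tB.npy',(269,93),L(B)+Pl([(82,141),(325,141),(317,294),(80,296)]))
if __name__=='__main__':
    np.set_printoptions(precision=4,suppress=True)
    for s in (1,-1):
        o,F,r=run(s);print(s,o.cost,o.x,'yaw,tilt',np.degrees(o.x[3:]),F[3]);print(np.round(r,1))
        J=o.jac;print('sd',np.sqrt(np.diag(np.linalg.inv(J.T@J)))*.5)
E
python3 tag.py
```

```text
1 9139.357693910584 [   0.2806    0.5835    0.1038    0.4276    0.0003    0.4405   -0.1171
    0.0007 -108.1833   -8.738 ]
[-25.8  -7.1  -9.6 -28.4   0.1  -0.    4.3  -2.1   3.9 -28.2   0.1   0.1
   5.3  -0.7   5.9 -28.   -0.1   0.1   4.   -2.9  -1.2   0.8   5.2   6.5
 -28.3  -0.3  -0.4  -9.5  34.2  -5.6 113.    2.3   5.1   0.3   0. ]
-1 312.3578231567314 [  0.2919   0.606    0.086    0.4355   0.0227   0.4645  -0.1742  -0.0172
 -91.4584  -1.5178]
[ -1.1   2.3  -9.3   0.2  -0.    0.   -3.3   2.3   3.5   0.2  -0.   -0.
  -2.6   3.2   5.6   0.2   0.1  -0.   -2.9   2.8  -0.8  -2.1   5.5   6.
   0.3  -0.3  -0.1   6.2 -17.1  -5.   -0.9  -0.2  -2.9   0.3   0.1]
1 861.2118433287484 [0.5981 0.1107 0.0727 0.1634 0.8185] yaw,tilt [ 9.3634 46.899 ] [-0.7204 -0.1188  0.6833]
[ 84.2   2.7  -3.7   0.7  -2.9   0.1  89.3   1.4 100.9   2.  -22.8  -0.5
 112.3   0.8  -5.9  -0.2  -4.9  -0.6 110.4   0.  137.5  -0.2 -30.3  -0.7
 -28.5  -0.  134.9  -1.4  -1.2]
sd [0.001  0.0028 0.0009 0.0078 0.0479]
-1 3.2330096759063327 [0.607  0.0466 0.0746 0.149  0.79  ] yaw,tilt [ 8.5387 45.2651] [-0.7025 -0.1055  0.7038]
[ 0.5  0.6 -0.2  0.4  0.5  0.2  0.6 -0.3 -0.8 -0.5 -0.6 -0.6  0.2  0.1
 -0.7  0.3 -0.4 -0.1  0.1  0.9 -0.3 -1.4  0.3 -0.   0.3  0.5  0.3 -0.3
 -0.2]
sd [0.0005 0.0002 0.0005 0.0056 0.0281]
```

```bash
python3 - <<'E'
from h import *
goto((.67,.06,.38),down(99),'C')
E
```

```text
C shift [-0.008, 0.0404, 0.2226] turn [2.27, 39.06, -3.82] rows 5.5
```

Emit:
{"api": "drive_tool", "payload": {
  "plan": [
    [[-0.1, 0.02, 0.08], [1, 15, -1.5], 1],
    [[-0.1, 0.02, 0.08], [1, 15, -1.5], 1],
    [[-0.1, 0.02, 0.08], [1, 15, -1.5], 1],
    [[-0.008, 0.04, 0.223], [2.3, 39, -3.8], 1],
    [[-0.008, 0.04, 0.223], [2.3, 39, -3.8], 1],
    [[-0.008, 0.04, 0.223], [2.3, 39, -3.8], 1],
    [[-0.008, 0.04, 0.223], [2.3, 39, -3.8], 1],
    [[-0.008, 0.04, 0.223], [2.3, 39, -3.8], 1],
    [[-0.008, 0.04, 0.223], [2.3, 39, -3.8], 1],
    [[-0.008, 0.04, 0.223], [2.3, 39, -3.8], 1],
    [[-0.008, 0.04, 0.223], [2.3, 39, -3.8], 1],
    [[-0.008, 0.04, 0.223], [2.3, 39, -3.8], 1],
    [[-0.008, 0.04, 0.223], [2.3, 39, -3.8], 1],
    [[-0.008, 0.04, 0.223], [2.3, 39, -3.8], 1]
  ]
}}

```text
clock: 14.67
tool_pos: [0.6692, 0.0593, 0.3817]
orientation: [10.3, 89.8, 19.3]
force: [-0.9, -0.3, 1.4]
opening: 0.0878
```

```bash
python3 - <<'E'
from h import *
o=ctrl.get_obs();print([np.round(o[k],4).tolist() for k in ('joint_pos','tool_pos','orientation','qvel')])
c=ctrl.get_calibration('wrist');im=ctrl.snapshot('wrist');cv2.imwrite('pics/tC.png',im);np.save('tC.npy',c,allow_pickle=True)
p=proj(c,(.607,.0466,.075)).astype(int);print(p)
x,y=p;cr=lambda i,x,y,w,h:cv2.resize(i[y-h:y+h,x-w:x+w],(400,400*h//w),interpolation=cv2.INTER_CUBIC)
t=ctrl.snapshot('top');T=ctrl.get_calibration('top')
print('originC',x-50,y-40)
b=cv2.imread('pics/tB.png')
cv2.imwrite('pics/tCB.png',np.hstack([cr(im,x,y,50,40),cr(b,339,168,50,40)]));print('originB',289,128)
E
```

```text
[[21.6539, 17.3434, 15.6975, 0.0071, -88.1813, -102.6668], [0.6692, 0.0593, 0.3817], [10.3027, 89.827, 19.29], [-0.2007, -0.2441, 0.3646, -0.0715, -0.0267, 0.0382]]
[315 126]
originC 265 86
originB 289 128
```

View pics/tCB.png

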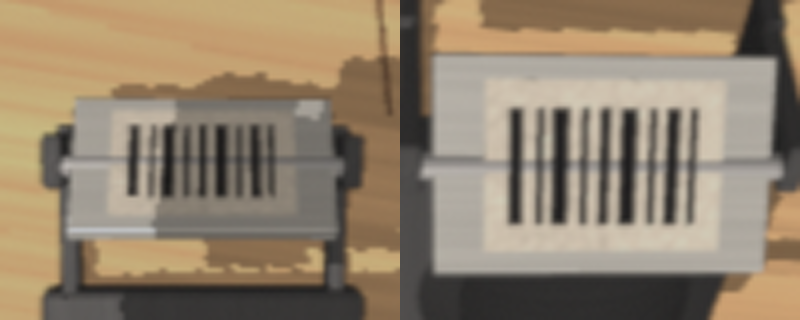

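The left crop is from above. It shows the plate face from (77,99) to (337,232), with the bright edge below it being the plate's thickness, and the label from (112,109) to (298,213). The right crop is the square-on view.

```bash
cat > tag2.py <<'E'
import tag
from tag import *
V.clear()
def add4(cal,o,pts):
    c=np.load(cal,allow_pickle=True).item()
    for (u,v),w in pts: V.append((c,(o[0]+(u+.5)/4-.5,o[1]+(v+.5)/4-.5),w))
add('tA.npy',(230,177),L(A)+Pl([(118,163),(295,168)]+[(0,0)]*2)[:2])
add4('tB.npy',(289,128),L([(85,79),(325,81),(318,252),(84,249)])+Pl([(33,57),(378,59),(363,273),(33,273)]))
add4('tC.npy',(265,86),L([(112,109),(300,111),(298,213),(107,213)])+Pl([(77,99),(330,100),(337,232),(67,229)]))
if __name__=='__main__':
    np.set_printoptions(precision=4,suppress=True)
    o,F,r=run(-1);print(o.cost,o.x,np.degrees(o.x[3:]));print(np.round(r[:-1].reshape(-1,2),1).tolist());J=o.jac;print(np.degrees(np.sqrt(np.diag(np.linalg.inv(J.T@J)))[3:]*.5))
    full=list(V)
    for i,s in (('noA',slice(6,None)),('noB',None),('noC',slice(0,14))):
        V[:]=full[:6]+full[14:] if s is None else full[s]
        o,F,r=run(-1);print(i,o.cost,o.x[:3],np.degrees(o.x[3:]))
E
python3 tag2.py
sed -i 's/^(\[21.7032/([21.6539,17.3434,15.6975,.0071,-88.1813,-102.6668],(.6692,.0593,.3817),(10.3027,89.827,19.29)),\n([21.7032/; s/^(\[21.7032/([21.7032/' kin.py
sed -i 's/^(\[29.3887/([29.3887/' kin.py
python3 kin.py | tail -4
```

```text
4.623593517280451 [0.6065 0.0465 0.0752 0.1493 0.7565] [ 8.5559 43.3463]
[[0.3, 0.3], [-0.2, 0.1], [0.5, 0.3], [0.5, -0.2], [-1.0, -0.9], [-0.6, -1.0], [0.3, -0.2], [0.3, 0.2], [-0.2, -0.2], [0.1, 0.5], [0.2, -1.1], [-0.0, -0.2], [0.4, 0.3], [0.1, 0.3], [0.2, 0.7], [-1.6, 0.6], [-0.3, 0.6], [0.0, 0.2], [-0.4, -0.3], [0.3, 0.0], [0.3, -0.2], [-0.4, -0.1]]
[0.2248 0.7339]
noA 2.817820085282311 [0.6064 0.0464 0.0753] [ 8.6639 42.9637]
noB 3.507479717413873 [0.6064 0.0467 0.0756] [ 8.4667 43.537 ]
noC 2.4649831454691524 [0.6071 0.0466 0.0747] [ 8.5098 43.9623]
[ -0.7   1.4  -5.3   0.2  -0.    0.   -3.6   1.8   5.2   0.2  -0.   -0.
  -3.7   1.7   4.8   0.2   0.1  -0.   -3.1   2.6   3.2  -2.7   5.4   9.
   0.2  -0.3  -0.1   1.    0.7  -8.7   0.2  -0.   -0.    7.4 -17.1  -8.2
  -0.9  -0.2  -3.1   0.2   0.1]
```

```bash
cat > kin2.py <<'E'
from kin import *
# P: h,r0,d, L2x,L2z, L3x,L3z, e5y,e6x,e6y,e6z, c, o1
def fk2(j,P):
    h,r0,d,ux,uz,fx,fz,e5,tx,ty,tz,c,o1=P
    R1=Ro.from_euler('z',j[0]+o1,degrees=True);R2=R1*Ro.from_euler('y',j[1],degrees=True);R3=R2*Ro.from_euler('y',-j[2],degrees=True)
    R4=R3*Ro.from_euler('x',-j[3],degrees=True);R5=R4*Ro.from_euler('y',-j[4],degrees=True);R6=R5*Ro.from_euler('x',-j[5]+c,degrees=True)
    return R1.apply([r0,d,h])+R2.apply([ux,0,uz])+R3.apply([fx,0,fz])+R4.apply([0,e5,0])+R5.apply([tx,ty,tz]),R6
X0=np.array([.3,0,-.1,0,.5,.4,0,-.09,.25,0,0,-91.5,-1.5])
def res(v,W=1):
    r=[]
    for j,p,e in DATA:
        q,T=fk2(j,v);r+=list((q-np.array(p))*1e3)
        if e and abs(e[1])<89.95: r+=list((Ro.from_euler('xyz',e,degrees=True).inv()*T).as_rotvec(degrees=True)*3)
    return np.array(r+list((v-X0)*[1,10,1,10,1,1,10,3,1,10,10,0,1]*2))
def get(): return least_squares(res,X0,x_scale=[.1]*11+[5,1]).x
if __name__=='__main__':
    np.set_printoptions(precision=4,suppress=True,linewidth=140)
    v=get();print(v);r=res(v);print(np.round(r,1))
E
python3 kin2.py
```

```text
[  0.2175  -0.0082  -0.0291  -0.0005   0.6023   0.4632  -0.0002  -0.154    0.3976  -0.0058   0.0099 -90.2968  -0.3053]
[-0.5 -0.4 -0.   0.  -0.  -0.  -0.2 -0.  -0.1  0.  -0.  -0.  -0.1  0.1  0.1 -0.2 -0.  -0.2 -0.2  0.5  0.4  0.1 -0.3 -0.1  0.3 -0.5 -0.1
  0.  -0.  -0.  -0.   0.2 -0.1 -0.2 -0.  -0.6 -0.2 -0.2  0.1 -0.   0.2  0.1 -0.  -0.4  0.3 -0.1  0.2  0.   2.4]
```

```bash
cat > ik.py <<'E'
from kin2 import *
P=get()
LO=np.array([-176.03,-82.01,-58.28,-173.87,-174.79,-173.66])+1.5;HI=np.array([176.03,121.73,71.71,95.51,-.11,173.66])-1.5
def ik(p,R,seeds=((20,0,-20,0,-60,-100),(20,0,-20,0,-60,60),(-10,-10,-40,60,-40,-120),(40,-10,-40,-60,-40,60),(0,10,-40,-130,-60,0))):
    best=None
    for s in seeds:
        f=lambda j:np.r_[(fk2(j,P)[0]-p)*1e3,(R.inv()*fk2(j,P)[1]).as_rotvec(degrees=True)]
        o=least_squares(f,np.clip(s,LO+.1,HI-.1),bounds=(LO,HI))
        m=min(np.min(o.x-LO),np.min(HI-o.x)); k=(o.cost>.05,-m if o.cost<.05 else o.cost)
        if best is None or k<best[0]: best=(k,o.cost,o.x,m)
    return best[1:]
TAG=np.array([.6065,.0465,.0752]);YAW,TILT=np.radians([8.6,42.6])
F=np.array([np.cos(YAW),np.sin(YAW),0]);N=-F*np.sin(TILT)+np.array([0,0,np.cos(TILT)]);LV=np.array([-np.sin(YAW),np.cos(YAW),0])
def rd(g,spin,spot=.060,n=N):
    "TCP pose with grasp height g; tool x=-N; tool y = level turned by spin about tool x"
    x=-n;z=np.cross(x,LV);R=Ro.from_rotvec(x*np.radians(spin))*Ro.from_matrix(np.c_[x,LV,z]);return TAG+n*(spot+g-.019),R
if __name__=='__main__':
    np.set_printoptions(precision=1,suppress=True,linewidth=140)
    for g in (.12,.10,.085,.07):
        for s in (0,60,-60,180):
            c,j,m=ik(*rd(g,s));print(g,s,round(c,2),j,round(m,1))
E
python3 ik.py
```

```text
0.12 0 61.05 [  26.8  -12.8  -56.8   11.    -9.  -115. ] 0.0
0.12 60 61.31 [  26.5  -12.9  -56.8    8.6   -8.  -172.2] 0.0
0.12 -60 61.05 [ 26.8 -12.8 -56.8  11.   -9.  -55. ] 0.0
0.12 180 61.05 [ 26.8 -12.8 -56.8  11.   -9.   65. ] 0.0
0.1 0 61.02 [  25.5   -9.3  -56.8    5.5   -3.3 -108.4] 0.0
0.1 60 61.02 [  25.5   -9.3  -56.8    5.5   -3.3 -168.4] 0.0
0.1 -60 61.02 [ 25.5  -9.3 -56.8   5.5  -3.3 -48.4] 0.0
0.1 180 61.02 [ 25.5  -9.3 -56.8   5.5  -3.3  71.6] 0.0
0.085 0 48.62 [ 11.9  -5.5 -43.4 -73.8  -1.6 -18.7] 0.0
0.085 60 48.62 [ 11.9  -5.5 -43.4 -73.8  -1.6 -78.7] 0.0
0.085 -60 48.62 [ 11.9  -5.5 -43.4 -73.8  -1.6  41.3] 0.0
0.085 180 48.62 [ 11.9  -5.5 -43.4 -73.8  -1.6 161.3] 0.0
0.07 0 37.42 [ 10.7  -3.1 -42.  -78.   -1.6 -13.6] 0.0
0.07 60 37.42 [ 10.7  -3.1 -42.  -78.   -1.6 -73.6] 0.0
0.07 -60 37.42 [ 10.7  -3.1 -42.  -78.   -1.6  46.4] 0.0
0.07 180 37.42 [ 10.7  -3.1 -42.  -78.   -1.6 166.4] 0.0
```

The tool cannot reach the reading pose in line with the reader because joint 3 is at its limit. It should work with the tool leaning about the jaw axis relative to the handle, so I'll search for a lean that works at both ends.

```bash
cat > plan.py <<'E'
from ik import *
RP=np.array([.4315,-.2695,.008]);JY=40.
def axes(al,sgn):
    "tool axes in reader frame: jaw = sgn*reader y' ; reader x' = 'forward' at reading"
    x=np.array([-np.sin(al),0,-np.cos(al)]);y=np.array([0,sgn,0.]);return Ro.from_matrix(np.c_[x,y,np.cross(x,y)])
def pick(al,flip,sgn,g,dz=0,spin=None):
    # reader frame at pad: x' yaw = JY-90 (+180 if flip)
    Rr=Ro.from_euler('z',JY-90+180*flip,degrees=True);T=Rr*axes(al,sgn);return RP+[0,0,g+dz]+T.apply([.019,0,0]),T
def read(al,sgn,g,spin=0,back=0,spot=.06):
    Rr=Ro.from_matrix(np.c_[np.cross(LV,N),LV,N])*Ro.from_euler('z',spin,degrees=True);T=Rr*axes(al,sgn);return TAG+N*(spot+g+back)+T.apply([.019,0,0]),T
if __name__=='__main__':
    np.set_printoptions(precision=0,suppress=True,linewidth=160)
    g=.115
    for a in (10,15,20,25,30,35,40):
        al=np.radians(a)
        for sgn in (1,-1):
            c,j,m=ik(*read(al,sgn,g));print(a,sgn,'READ',round(c,2),j,round(m,1),end=' | ')
            for fl in (0,1):
                c,j,m=ik(*pick(al,fl,sgn,g));c2,_,m2=ik(*pick(al,fl,sgn,g,.1));print('PICK',fl,round(c,2),j,round(m,1),round(m2,1),end=' ')
            print()
E
python3 plan.py
```

```text
10 1 READ 6.82 [  30.  -11.  -57.   29.  -18. -137.] 0.0 | PICK 0 0.0 [ -14.   17.  -20.   -7.  -61. -122.] 37.0 44.0 PICK 1 0.0 [ -5.   7. -41.  12. -36.  35.] 15.7 24.6 
10 -1 READ 6.82 [ 30. -11. -57.  29. -18.  43.] 0.0 | PICK 0 0.0 [-14.  17. -20.  -7. -61.  58.] 37.0 44.0 PICK 1 0.0 [  -5.    7.  -41.   12.  -36. -145.] 15.7 24.6 
15 1 READ 0.0 [  32.  -11.  -56.   29.  -22. -139.] 1.0 | PICK 0 0.0 [ -16.   20.  -15.   -9.  -67. -119.] 41.4 48.1 PICK 1 0.0 [ -3.   5. -48.  23. -29.  24.] 8.7 18.9 
15 -1 READ 0.0 [ 32. -11. -56.  29. -22.  41.] 1.0 | PICK 0 0.0 [-16.  20. -15.  -9. -67.  61.] 41.4 48.1 PICK 1 0.0 [  -3.    5.  -48.   23.  -29. -156.] 8.7 18.9 
20 1 READ 0.0 [  33.   -9.  -49.   18.  -30. -128.] 7.9 | PICK 0 0.0 [ -18.   24.  -11.  -11.  -73. -117.] 45.6 52.1 PICK 1 0.0 [ -4.   3. -56.  40. -22.   7.] 1.2 12.8 
20 -1 READ 0.0 [ 33.  -9. -49.  18. -30.  52.] 7.9 | PICK 0 0.0 [-18.  24. -11. -11. -73.  63.] 45.6 52.1 PICK 1 0.01 [  -4.    3.  -55.   40.  -22. -172.] 0.0 12.8 
25 1 READ 0.0 [  31.   -6.  -43.   11.  -37. -121.] 14.0 | PICK 0 0.0 [ -20.   27.   -7.  
[... 571 characters left out ...]
  79.] 0.0 0.0 
35 1 READ 0.0 [  28.    0.  -32.    3.  -50. -112.] 24.4 | PICK 0 0.0 [ -22.   33.    0.  -15.  -89. -113.] 57.1 56.2 PICK 1 4.55 [ -47.    3.  -52. -172.   -2. -101.] 0.0 0.0 
35 -1 READ 0.0 [ 28.   0. -32.   3. -50.  68.] 24.4 | PICK 0 0.0 [-22.  33.   0. -15. -89.  67.] 57.1 62.7 PICK 1 4.55 [ -47.    3.  -52. -172.   -2.   79.] 0.0 0.0 
40 1 READ 0.0 [  27.    3.  -28.    1.  -56. -109.] 29.0 | PICK 0 0.0 [ -23.   36.    4.  -17.  -95. -112.] 59.7 56.7 PICK 1 3.34 [ -47.    3.  -54. -172.   -6. -100.] 0.0 0.0 
40 -1 READ 0.0 [ 27.   3. -28.   1. -56.  71.] 29.0 | PICK 0 0.0 [-23.  36.   4. -17. -95.  68.] 60.6 61.1 PICK 1 3.34 [ -47.    3.  -54. -172.   -6.   80.] 0.0 0.0
```

```bash
python3 - <<'E'
from plan import *
np.set_printoptions(precision=3,suppress=True)
al=np.radians(28);p,T=pick(al,0,1,.125);q=p-T.apply([.16,0,0]);print(p,q,ik(q,T));goto(q,T,'pre')
E
```

```text
[ 0.426 -0.263  0.116] [ 0.474 -0.32   0.257] (np.float64(7.706248759569388e-27), array([ -23.438,   28.305,   15.583,  -12.282, -102.489, -116.527]), np.float64(54.62715960920454))
pre shift [0.1232, -0.3445, -0.2526] turn [57.79, 25.6, 14.27] rows 10.7
```

Emit:
{"api": "drive_tool", "payload": {
  "plan": [
    [[0.123, -0.345, -0.253], [57.8, 25.6, 14.3], 1],
    [[0.123, -0.345, -0.253], [57.8, 25.6, 14.3], 1],
    [[0.123, -0.345, -0.253], [57.8, 25.6, 14.3], 1],
    [[0.123, -0.345, -0.253], [57.8, 25.6, 14.3], 1],
    [[0.123, -0.345, -0.253], [57.8, 25.6, 14.3], 1],
    [[0.123, -0.345, -0.253], [57.8, 25.6, 14.3], 1],
    [[0.123, -0.345, -0.253], [57.8, 25.6, 14.3], 1],
    [[0.123, -0.345, -0.253], [57.8, 25.6, 14.3], 1],
    [[0.123, -0.345, -0.253], [57.8, 25.6, 14.3], 1],
    [[0.123, -0.345, -0.253], [57.8, 25.6, 14.3], 1],
    [[0.123, -0.345, -0.253], [57.8, 25.6, 14.3], 1],
    [[0.123, -0.345, -0.253], [57.8, 25.6, 14.3], 1],
    [[0.123, -0.345, -0.253], [57.8, 25.6, 14.3], 1],
    [[0.123, -0.345, -0.253], [57.8, 25.6, 14.3], 1],
    [[0.123, -0.345, -0.253], [57.8, 25.6, 14.3], 1]
  ]
}}

```text
clock: 16.02
tool_pos: [0.4742, -0.32, 0.2587]
orientation: [179.8, 62.1, 129.9]
force: [1.1, 1.3, 0.4]
opening: 0.0878
```

```bash
python3 - <<'E'
from h import *
np.set_printoptions(precision=4,suppress=True)
o=ctrl.get_obs();print([np.round(o[k],4).tolist() for k in ('joint_pos','tool_pos','orientation')])
c=ctrl.get_calibration('wrist');im=ctrl.snapshot('wrist');cv2.imwrite('pics/r1.png',im);np.save('r1.npy',c,allow_pickle=True)
for n in ('reader','pad'):
    for r in ctrl.landmark_of('wrist',n)[:1]: print(n,np.round(r['pixel'],1),round(r['confidence'],2),onz(c,r['pixel'],.008 if n=='reader' else 0))
print('expect',proj(c,(.4315,-.2695,.163)))
cv2.imwrite('pics/r1c.png',cv2.resize(im[40:290,170:470],None,fx=2,fy=2,interpolation=cv2.INTER_CUBIC))
E
```

```text
[[-23.2146, 27.3184, 14.8709, -12.5256, -102.5519, -116.7319], [0.4742, -0.32, 0.2587], [179.8385, 62.0829, 129.9038]]
reader [316.3 216.8] 0.55 [ 0.4326 -0.2724  0.008 ]
pad [572.7 109.4] 0.72 [0.6334 0.1262 0.    ]
expect [317.1585 187.41  ]
```

View pics/r1c.png

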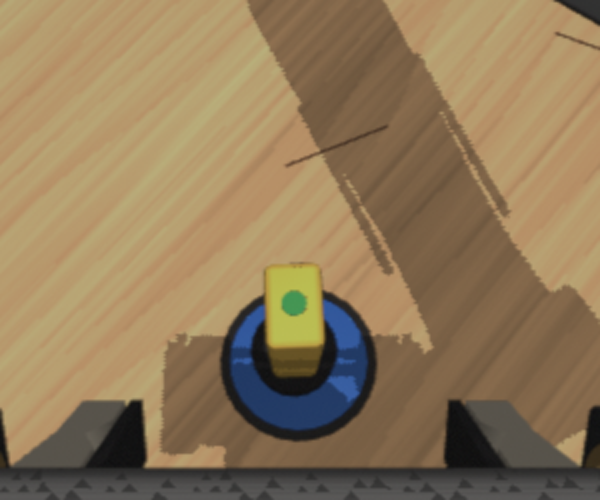

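```bash
python3 - <<'E'
from plan import *
np.set_printoptions(precision=4,suppress=True)
c=np.load('r1.npy',allow_pickle=True).item()
f=lambda u,v,z:onz(c,(170+(u+.5)/2-.5,40+(v+.5)/2-.5),z)
q=[f(*u,.163) for u in ((266,267),(321,265),(325,343),(270,346))]
print('top corners',np.array(q)[:,:2],'mean',np.mean(q,0));print('dot',f(294,303,.163),'pad',f(299,362,.003))
y=(q[1]-q[0]+q[2]-q[3])/2;x=(q[0]-q[3]+q[1]-q[2])/2
print('y len',np.linalg.norm(y),np.degrees(np.arctan2(y[1],y[0])),'x len',np.linalg.norm(x),np.degrees(np.arctan2(x[1],x[0])))
E
```

```text
top corners [[ 0.412  -0.2677]
 [ 0.4314 -0.25  ]
 [ 0.457  -0.278 ]
 [ 0.4383 -0.2955]] mean [ 0.4347 -0.2728  0.163 ]
dot [ 0.4336 -0.2726  0.163 ] pad [ 0.4392 -0.2735  0.003 ]
y len 0.02592404254569256 42.79294214238723 x len 0.03808938572935426 132.93155336752739
```

The crop shows the reader standing centred on the pad, with the green dot on its top at (294,303). The handle edges give a jaw yaw of 42.8°, and the centre is near (0.433, -0.272).

```bash
sed -i 's/^RP=.*/RP=np.array([.4333,-.2718,.008]);JY=42.8/' plan.py; python3 - <<'E'
from plan import *
al=np.radians(28);p,T=pick(al,0,1,.125);goto(p-T.apply([.07,0,0]),T,'near');goto(p,T,'pick')
E
```

```text
near shift [0.0895, 0.0005, 0.003] turn [-2.36, 0.07, -1.33] rows 2.1
pick shift [0.1595, -0.0011, 0.0029] turn [-2.36, 0.07, -1.33] rows 3.8
```

Emit:
{"api": "drive_tool", "payload": {
  "plan": [
    [[0.04, 0, 0.003], [-2.4, 0, -1.3], 1],
    [[0.08, 0, 0.003], [-2.4, 0, -1.3], 1],
    [[0.1, 0, 0.003], [-2.4, 0, -1.3], 1],
    [[0.12, 0, 0.003], [-2.4, 0, -1.3], 1],
    [[0.14, -0.001, 0.003], [-2.4, 0, -1.3], 1],
    [[0.155, -0.001, 0.003], [-2.4, 0, -1.3], 1],
    [[0.159, -0.001, 0.003], [-2.4, 0, -1.3], 1],
    [[0.159, -0.001, 0.003], [-2.4, 0, -1.3], 1],
    [[0.159, -0.001, 0.003], [-2.4, 0, -1.3], 0],
    [[0.159, -0.001, 0.003], [-2.4, 0, -1.3], 0],
    [[0.159, -0.001, 0.003], [-2.4, 0, -1.3], 0],
    [[0.159, -0.001, 0.003], [-2.4, 0, -1.3], 0],
    [[0.159, -0.001, 0.003], [-2.4, 0, -1.3], 0],
    [[0.159, -0.001, 0.003], [-2.4, 0, -1.3], 0],
    [[0.159, -0.001, 0.003], [-2.4, 0, -1.3], 0],
    [[0.159, -0.001, 0.003], [-2.4, 0, -1.3], 0],
    [[0.159, -0.001, 0.003], [-2.4, 0, -1.3], 0],
    [[0.159, -0.001, 0.003], [-2.4, 0, -1.3], 0],
    [[0.159, -0.001, 0.003], [-2.4, 0, -1.3], 0],
    [[0.159, -0.001, 0.003], [-2.4, 0, -1.3], 0]
  ]
}}

```text
clock: 17.83
tool_pos: [0.4275, -0.2654, 0.1166]
orientation: [179.9, 62.1, 132.8]
force: [-0.5, -1.1, 0.0]
opening: 0.0279
```

Emit:
{"api": "drive_tool", "payload": {
  "plan": [
    [[0, 0, 0], [0, 0, 0], 0],
    [[0, 0, 0], [0, 0, 0], 0],
    [[0, 0, 0], [0, 0, 0], 0]
  ]
}}

```text
clock: 18.08
tool_pos: [0.4275, -0.2655, 0.1165]
orientation: [179.9, 62.1, 132.7]
force: [0.4, -0.0, 0.2]
opening: 0.0278
```

```bash
python3 - <<'E'
from plan import *
np.set_printoptions(precision=4,suppress=True)
p,T,o=pose();print(o['clock'],p,o['opening'],o['force']);np.savez('grasp.npz',p=p,T=T.as_matrix())
g=p-T.apply([.019,0,0]);print('grasp pt',g,'x tool',T.as_matrix()[:,0],'y yaw',np.degrees(np.arctan2(*T.as_matrix()[1::-1,1])))
goto(p+[0,0,.12],T,'lift')
E
```

```text
18.0833 [ 0.4275 -0.2655  0.1165] 0.02775747866501678 [ 0.396  -0.0469  0.1545]
grasp pt [ 0.4335 -0.272   0.1333] x tool [-0.3179  0.344  -0.8835] y yaw 42.81846744789045
lift shift [-0.106, 0.0001, -0.0562] turn [0.0, 0.0, 0.0] rows 2.9
```

Emit:
{"api": "drive_tool", "payload": {
  "plan": [
    [[-0.009, 0, -0.005], [0, 0, 0], 0],
    [[-0.026, 0, -0.014], [0, 0, 0], 0],
    [[-0.053, 0, -0.028], [0, 0, 0], 0],
    [[-0.079, 0, -0.042], [0, 0, 0], 0],
    [[-0.098, 0, -0.052], [0, 0, 0], 0],
    [[-0.106, 0, -0.056], [0, 0, 0], 0],
    [[-0.106, 0, -0.056], [0, 0, 0], 0]
  ]
}}

```text
clock: 18.67
tool_pos: [0.4284, -0.266, 0.2386]
orientation: [179.7, 62.3, 132.6]
force: [-0.3, -0.4, -2.8]
opening: 0.0281
```

```bash
cat > rdr.py <<'E'
from plan import *
G=np.load('grasp.npz');RX=np.array([.4333,-.2718,.008])
TG=Ro.from_matrix(G['T']);Rr0=Ro.from_euler('z',42.8-90,degrees=True)
REL=TG.inv()*Rr0           # reader in tool
OFF=TG.inv().apply(RX-G['p'])
def tcp_for(pos,Rr): T=Rr*REL.inv(); return pos-T.apply(OFF),T
def reader_now():
    p,T,o=pose(); return p+T.apply(OFF),T*REL
RRD=Ro.from_matrix(np.c_[np.cross(LV,N),LV,N])
E
python3 - <<'E'
from rdr import *
np.set_printoptions(precision=3,suppress=True)
print(ctrl.get_obs()['opening'],ctrl.get_obs()['force'])
for b in (.08,0):
    p,T=tcp_for(TAG+N*(.06+b),RRD);c,j,m=ik(p,T);print(p,c,j,m);goto(p,T,str(b))
E
```

```text
0.02810561114502608 [-0.3   -0.449 -2.771]
[0.434 0.02  0.252] 2.5637877868745636e-27 [  35.108  -15.126  -38.552    7.956  -53.612 -120.459] 18.22822179913551
0.08 shift [0.0842, 0.1988, -0.1888] turn [-56.63, -38.82, -6.59] rows 9.6
[0.487 0.029 0.193] 1.434969244933579e-23 [  30.958   -5.377  -39.47     8.049  -42.543 -117.609] 17.309709275642817
0 shift [0.1223, 0.2435, -0.1345] turn [-56.63, -38.82, -6.59] rows 9.6
```

Emit:
{"api": "drive_tool", "payload": {
  "plan": [
    [[0.003, 0.007, -0.007], [-2, -1.4, -0.2], 0],
    [[0.01, 0.024, -0.023], [-6.8, -4.7, -0.8], 0],
    [[0.018, 0.044, -0.042], [-12.5, -8.5, -1.5], 0],
    [[0.027, 0.064, -0.06], [-18.1, -12.4, -2.1], 0],
    [[0.035, 0.083, -0.079], [-23.8, -16.3, -2.8], 0],
    [[0.044, 0.103, -0.098], [-29.4, -20.2, -3.4], 0],
    [[0.052, 0.123, -0.117], [-35.1, -24.1, -4.1], 0],
    [[0.06, 0.143, -0.136], [-40.8, -27.9, -4.7], 0],
    [[0.069, 0.163, -0.155], [-46.4, -31.8, -5.4], 0],
    [[0.076, 0.179, -0.17], [-51, -34.9, -5.9], 0],
    [[0.081, 0.191, -0.181], [-54.4, -37.3, -6.3], 0],
    [[0.084, 0.199, -0.189], [-56.6, -38.8, -6.6], 0],
    [[0.084, 0.199, -0.189], [-56.6, -38.8, -6.6], 0],
    [[0.084, 0.199, -0.189], [-56.6, -38.8, -6.6], 0],
    [[0.084, 0.199, -0.189], [-56.6, -38.8, -6.6], 0]
  ]
}}

```text
clock: 19.92
tool_pos: [0.4334, 0.0202, 0.2515]
orientation: [-0.0, 75.5, 8.6]
force: [0.6, -0.2, -3.7]
opening: 0.0283
```

```bash
python3 - <<'E'
from rdr import *
np.set_printoptions(precision=4,suppress=True)
r,R=reader_now();z=R.as_matrix()[:,2];print('reader',r,'axis err deg',np.degrees(np.arccos(z@N)),'spot@140 err',r-.14*z-TAG,ctrl.get_obs()['opening'],ctrl.get_obs()['joint_pos'])
out=[]
for cam in ('scene','top'):
    c=ctrl.get_calibration(cam);im=ctrl.snapshot(cam)
    q=ctrl.landmark_of(cam,'reader')[:1];print(cam,[(np.round(k['pixel'],1),k['confidence']) for k in q],'pred lens',proj(c,r),'pred top',proj(c,r+.155*z))
    a=proj(c,r+.06*z).astype(int);s=im.copy()
    x,y=a;w=60;cr=cv2.resize(s[y-w:y+w,x-w:x+w],(400,400),interpolation=cv2.INTER_CUBIC);k=400/(2*w)
    for P3,col in ((r,(0,0,255)),(r+.155*z,(0,255,0)),(r-.14*z,(255,0,255))):
        u=(proj(c,P3)-[x-w,y-w])*k;cv2.circle(cr,tuple(int(t) for t in u),4,col,1)
    out.append(cr)
cv2.imwrite('pics/hold.png',np.hstack(out))
p,T=tcp_for(TAG+N*.06,RRD);goto(p,T,'read')
E
```

```text
reader [0.5121 0.032  0.1772] axis err deg 0.19178773284010103 spot@140 err [-0.0011 -0.0005 -0.0014] 0.02832311340015263 [  35.0049  -14.7202  -38.5693    7.9716  -53.3939 -120.4634]
scene [(array([330.4, 170.1]), 0.7)] pred lens [329.8394 171.5689] pred top [301.7274 120.1919]
top [(array([311.8, 208.9]), 0.59)] pred lens [310.0592 207.1674] pred top [315.3493 245.0164]
read shift [0.0703, 0.0007, 0.0375] turn [-0.14, -0.11, 0.06] rows 1.9
```

View pics/hold.png

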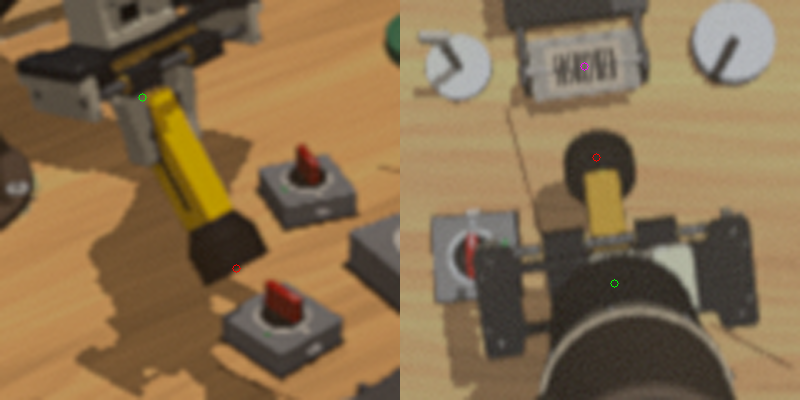

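```bash
cat > ov.py <<'E'
from rdr import *
def wire(R,r,c,f,cr):
    def ln(a,b,col):
        u=[tuple(int(t) for t in f(proj(c,r+R.apply(q)))) for q in (a,b)];cv2.line(cr,u[0],u[1],col,1)
    B=[(sx*.021,sy*.014) for sx,sy in ((1,1),(1,-1),(-1,-1),(-1,1))]
    for i in range(4):
        a,b=B[i],B[(i+1)%4]
        for z in (.045,.155): ln((*a,z),(*b,z),(255,0,255))
        ln((*a,.045),(*a,.155),(255,0,255))
    t=np.linspace(0,2*np.pi,25)
    for z in (0,.028):
        for i in range(24): ln((.03*np.cos(t[i]),.03*np.sin(t[i]),z),(.03*np.cos(t[i+1]),.03*np.sin(t[i+1]),z),(0,255,0))
def panel(cam,im,c,r,R,w,h,k):
    x,y=(proj(c,r+R.apply((0,0,.07)))).astype(int);x=min(max(x,w),640-w);y=min(max(y,h),400-h)
    cr=cv2.resize(im[y-h:y+h,x-w:x+w],None,fx=k,fy=k,interpolation=cv2.INTER_CUBIC);raw=cr.copy()
    wire(R,r,c,lambda p:(p-[x-w,y-h]+.5)*k-.5,cr);return raw,cr
E
python3 - <<'E'
from ov import *
np.set_printoptions(precision=1,suppress=True)
r,R=reader_now();o=[]
for cam in ('scene','wrist'):
    c=ctrl.get_calibration(cam);im=ctrl.snapshot(cam);cv2.imwrite(f'pics/h_{cam}.png',im)
    w,h,k=(40,50,5) if cam=='scene' else (100,125,2)
    raw,cr=panel(cam,im,c,r,R,w,h,k)
    o+= [raw,cr] if cam=='scene' else []
    if cam=='wrist': wr=cr;print(proj(c,r),proj(c,r+R.apply((0,0,.155))))
    else:
        hsv=cv2.cvtColor(im,cv2.COLOR_BGR2HSV)
cv2.imwrite('pics/hw.png',np.hstack([o[1],wr[:500]]) if wr.shape[0]>=500 else o[1])
E
```

```text
[316.8 268.4] [316.7 272. ]
```

View pics/hw.png

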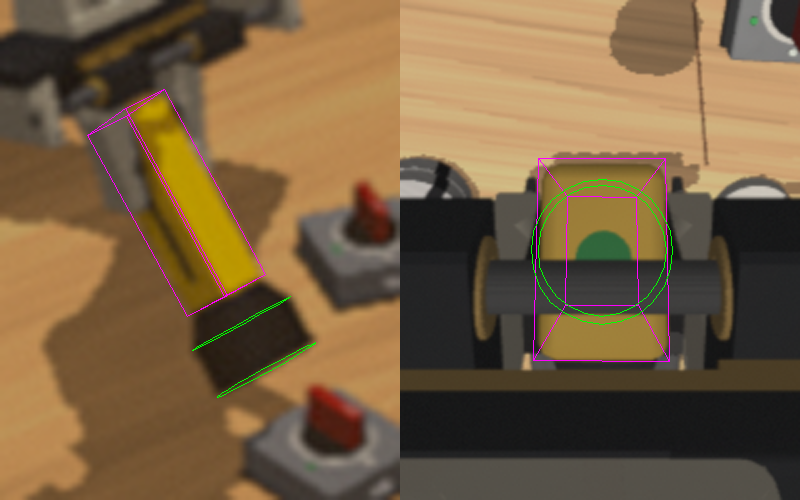

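The wireframe predicted from the grasp matches the held reader within about 1 to 2 px in both views: handle edges (165,90)-(265,273) in the scene, top face centred in the wrist view. So there is no slip. I'll move in to the reading distance.

Emit:
{"api": "drive_tool", "payload": {
  "plan": [
    [[0.006, 0, 0.003], [-0.1, -0.1, 0], 0],
    [[0.017, 0, 0.009], [-0.1, -0.1, 0], 0],
    [[0.031, 0, 0.017], [-0.1, -0.1, 0], 0],
    [[0.045, 0, 0.024], [-0.1, -0.1, 0], 0],
    [[0.058, 0, 0.031], [-0.1, -0.1, 0], 0],
    [[0.067, 0, 0.036], [-0.1, -0.1, 0], 0],
    [[0.07, 0.001, 0.0375], [-0.1, -0.1, 0], 0],
    [[0.07, 0.001, 0.0375], [-0.1, -0.1, 0], 0],
    [[0.07, 0.001, 0.0375], [-0.1, -0.1, 0], 0]
  ]
}}

```text
clock: 20.97
tool_pos: [0.4873, 0.0288, 0.194]
orientation: [-0.2, 75.3, 8.4]
force: [0.7, 0.8, -2.3]
opening: 0.0279
```

```bash
python3 - <<'E'
from ov import *
np.set_printoptions(precision=4,suppress=True)
r,R=reader_now();z=R.as_matrix()[:,2];d=r-.06*z-TAG;o=ctrl.get_obs();print('clock',o['clock'],'axis err',np.degrees(np.arccos(z@N)),'spot err along up,level,normal',[d@v for v in (np.cross(LV,N),LV,N)],o['force'],o['opening'])
p,T=tcp_for(TAG+N*.06,RRD);goto(p,T,'trim')
out=[]
for cam in ('scene','wrist'):
    c=ctrl.get_calibration(cam);im=ctrl.snapshot(cam)
    if cam=='scene': raw,cr=panel(cam,im,c,r,R,40,50,5);out.append(cr)
    else:
        x,y=np.clip(proj(c,TAG).astype(int),[100,125],[540,275]);out.append(cv2.resize(im[y-125:y+125,x-100:x+100],None,fx=2,fy=2))
cv2.imwrite('pics/rd2.png',np.hstack(out))
E
```

```text
clock 20.9667 axis err 0.0772102200099195 spot err along up,level,normal [np.float64(0.00025296116665434376), np.float64(4.8143413010448706e-05), np.float64(0.0004903852581413517)] [ 0.6574  0.8063 -2.3246] 0.027939321124654106
trim shift [0.0006, -0.0003, -0.0] turn [-0.03, -0.01, 0.07] rows 0.0
```

View pics/rd2.png

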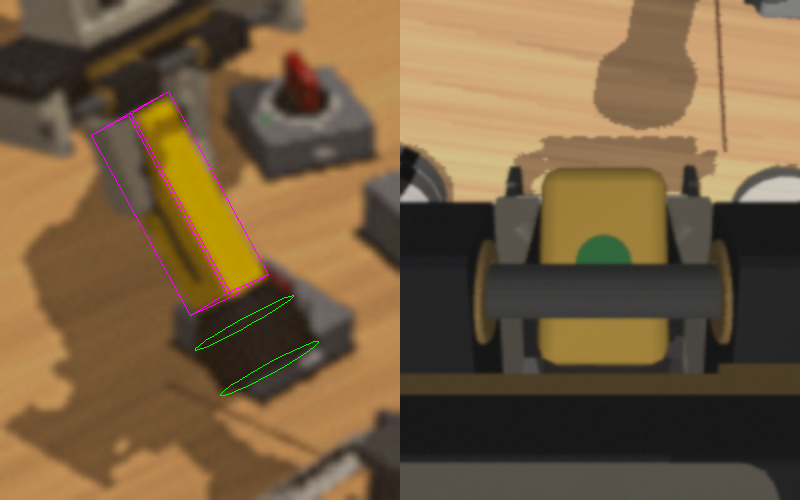

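The reader is at the reading pose. The wireframe still matches, and the estimated errors are 0.1° and 0.5 mm. Now I hold for over 3 s.

Emit:
{"api": "drive_tool", "payload": {
  "plan": [
    [[0, 0, 0], [0, 0, 0], 0],
    [[0, 0, 0], [0, 0, 0], 0],
    [[0, 0, 0], [0, 0, 0], 0],
    [[0, 0, 0], [0, 0, 0], 0],
    [[0, 0, 0], [0, 0, 0], 0],
    [[0, 0, 0], [0, 0, 0], 0],
    [[0, 0, 0], [0, 0, 0], 0],
    [[0, 0, 0], [0, 0, 0], 0],
    [[0, 0, 0], [0, 0, 0], 0],
    [[0, 0, 0], [0, 0, 0], 0],
    [[0, 0, 0], [0, 0, 0], 0],
    [[0, 0, 0], [0, 0, 0], 0],
    [[0, 0, 0], [0, 0, 0], 0],
    [[0, 0, 0], [0, 0, 0], 0],
    [[0, 0, 0], [0, 0, 0], 0],
    [[0, 0, 0], [0, 0, 0], 0],
    [[0, 0, 0], [0, 0, 0], 0],
    [[0, 0, 0], [0, 0, 0], 0],
    [[0, 0, 0], [0, 0, 0], 0],
    [[0, 0, 0], [0, 0, 0], 0]
  ]
}}

```text
clock: 22.73
tool_pos: [0.4873, 0.029, 0.1946]
orientation: [-0.0, 75.3, 8.6]
force: [-0.4, 0.3, -3.2]
opening: 0.0282
```

Emit:
{"api": "drive_tool", "payload": {
  "plan": [
    [[0, 0, 0], [0, 0, 0], 0],
    [[0, 0, 0], [0, 0, 0], 0],
    [[0, 0, 0], [0, 0, 0], 0],
    [[0, 0, 0], [0, 0, 0], 0],
    [[0, 0, 0], [0, 0, 0], 0],
    [[0, 0, 0], [0, 0, 0], 0],
    [[0, 0, 0], [0, 0, 0], 0],
    [[0, 0, 0], [0, 0, 0], 0],
    [[0, 0, 0], [0, 0, 0], 0],
    [[0, 0, 0], [0, 0, 0], 0],
    [[0, 0, 0], [0, 0, 0], 0],
    [[0, 0, 0], [0, 0, 0], 0],
    [[0, 0, 0], [0, 0, 0], 0],
    [[0, 0, 0], [0, 0, 0], 0],
    [[0, 0, 0], [0, 0, 0], 0],
    [[0, 0, 0], [0, 0, 0], 0],
    [[0, 0, 0], [0, 0, 0], 0],
    [[0, 0, 0], [0, 0, 0], 0],
    [[0, 0, 0], [0, 0, 0], 0],
    [[0, 0, 0], [0, 0, 0], 0]
  ]
}}

```text
clock: 24.4
tool_pos: [0.4873, 0.029, 0.1946]
orientation: [-0.0, 75.3, 8.6]
force: [1.1, 1.0, -3.3]
opening: 0.0279
```

```bash
python3 - <<'E'
from ov import *
np.set_printoptions(precision=4,suppress=True)
r,R=reader_now();z=R.as_matrix()[:,2];print(ctrl.get_obs()['clock'],'axis err',np.degrees(np.arccos(z@N)),r-.06*z-TAG)
p,T=tcp_for(TAG+N*.13,RRD);goto(p,T,'back')
G0=G['p'];TGq=TG
goto(G0+[0,0,.12],TG,'above')
p0,T0,_=pose()
for f in np.linspace(0,1,8):
    p=(1-f)*p0+f*(G0+[0,0,.12]); 
E
```

```text
24.4 axis err 0.07837622622286193 [0.0001 0.0004 0.0013]
back shift [-0.0607, -0.0005, -0.033] turn [-0.02, 0.07, 0.03] rows 1.7
above shift [-0.0668, -0.2822, -0.0892] turn [56.63, 39.17, 6.6] rows 9.7
```

Emit:
{"api": "drive_tool", "payload": {
  "plan": [
    [[-0.01, 0, -0.005], [0, 0, 0], 0],
    [[-0.03, 0, -0.016], [0, 0, 0], 0],
    [[-0.05, 0, -0.027], [0, 0, 0], 0],
    [[-0.06, -0.002, -0.033], [1, 1, 0], 0],
    [[-0.061, -0.02, -0.037], [4, 2.8, 0.5], 0],
    [[-0.061, -0.045, -0.042], [9, 6.2, 1], 0],
    [[-0.062, -0.075, -0.048], [15, 10.4, 1.7], 0],
    [[-0.063, -0.105, -0.054], [21, 14.5, 2.4], 0],
    [[-0.063, -0.135, -0.06], [27, 18.7, 3.1], 0],
    [[-0.064, -0.165, -0.066], [33, 22.8, 3.8], 0],
    [[-0.065, -0.195, -0.072], [39, 27, 4.5], 0],
    [[-0.065, -0.225, -0.078], [45, 31.1, 5.2], 0],
    [[-0.066, -0.25, -0.083], [50, 34.6, 5.8], 0],
    [[-0.066, -0.27, -0.087], [54, 37.4, 6.3], 0],
    [[-0.067, -0.282, -0.089], [56.6, 39.2, 6.6], 0],
    [[-0.067, -0.282, -0.089], [56.6, 39.2, 6.6], 0],
    [[-0.067, -0.282, -0.089], [56.6, 39.2, 6.6], 0]
  ]
}}

```text
clock: 25.82
tool_pos: [0.428, -0.2665, 0.2353]
orientation: [-180.0, 62.0, 132.7]
force: [-0.5, 0.0, -3.2]
opening: 0.0279
```

```bash
python3 - <<'E'
from ov import *
np.set_printoptions(precision=4,suppress=True)
r,R=reader_now();print(ctrl.get_obs()['clock'],r,R.as_matrix()[:,2])
goto(G['p']+[0,0,.02],TG,'low');goto(G['p']+[0,0,.001],TG,'place')
T=ctrl.get_calibration('top');S=ctrl.get_calibration('scene')
for cam,c in (('top',T),('scene',S)):
    ctrl.snapshot(cam)
    for k in ctrl.landmark_of(cam,'pad')[:1]: print(cam,k['pixel'],k['confidence'],onz(c,k['pixel'],0),'pred',proj(c,(.4333,-.2718,0)))
E
```

```text
25.8167 [ 0.4336 -0.2728  0.1268] [ 0.0014 -0.0005  1.    ]
low shift [0.0877, 0.0003, 0.0454] turn [-0.09, -0.07, -0.0] rows 2.4
place shift [0.1045, 0.0003, 0.0543] turn [-0.09, -0.07, -0.0] rows 2.8
top [402.8, 239.4] 0.48 [ 0.4288 -0.272   0.    ] pred [402.7421 238.0165]
scene [223.8, 248.4] 0.67 [ 0.4279 -0.2658  0.    ] pred [222.732  250.4352]
```

Emit:
{"api": "drive_tool", "payload": {
  "plan": [
    [[0.02, 0, 0.01], [-0.1, -0.1, 0], 0],
    [[0.045, 0, 0.023], [-0.1, -0.1, 0], 0],
    [[0.07, 0, 0.036], [-0.1, -0.1, 0], 0],
    [[0.088, 0, 0.045], [-0.1, -0.1, 0], 0],
    [[0.096, 0, 0.05], [-0.1, -0.1, 0], 0],
    [[0.1, 0, 0.052], [-0.1, -0.1, 0], 0],
    [[0.103, 0, 0.0535], [-0.1, -0.1, 0], 0],
    [[0.1045, 0, 0.0543], [-0.1, -0.1, 0], 0],
    [[0.1045, 0, 0.0543], [-0.1, -0.1, 0], 0],
    [[0.1045, 0, 0.0543], [-0.1, -0.1, 0], 0]
  ]
}}

```text
clock: 26.85
tool_pos: [0.4279, -0.2641, 0.1206]
orientation: [179.6, 62.3, 132.7]
force: [-0.2, 1.2, -2.4]
opening: 0.0276
```

```bash
python3 - <<'E'
from ov import *
np.set_printoptions(precision=4,suppress=True)
p,T,o=pose();print(p-G['p'],o['force'],reader_now()[1].as_matrix()[:,2]);goto(G['p']-[0,0,.0005],TG,'press')
E
```

```text
[0.0005 0.0013 0.0041] [-0.2038  1.2108 -2.4023] [-0.0049  0.0019  1.    ]
press shift [0.0038, -0.0012, 0.0027] turn [0.26, 0.27, -0.01] rows 0.1
```

Emit:
{"api": "drive_tool", "payload": {
  "plan": [
    [[0.001, -0.001, 0.0005], [0.2, 0.2, 0], 0],
    [[0.002, -0.001, 0.001], [0.2, 0.2, 0], 0],
    [[0.003, -0.001, 0.002], [0.2, 0.2, 0], 0],
    [[0.004, -0.001, 0.003], [0.2, 0.2, 0], 0],
    [[0.004, -0.001, 0.003], [0.2, 0.2, 0], 0],
    [[0.004, -0.001, 0.003], [0.2, 0.2, 0], 0]
  ]
}}

```text
clock: 27.35
tool_pos: [0.4278, -0.2655, 0.1165]
orientation: [179.8, 62.2, 132.7]
force: [-0.7, 1.4, 5.3]
opening: 0.0281
```

```bash
python3 - <<'E'
from ov import *
np.set_printoptions(precision=4,suppress=True)
p,T,o=pose();print(p-G['p'],o['force'],reader_now()[1].as_matrix()[:,2]);goto(G['p']-[0,0,.001],TG,'press')
E
```

```text
[ 0.0004 -0.0001 -0.    ] [-0.6763  1.3859  5.2852] [-0.0015  0.0006  1.    ]
press shift [0.001, -0.0002, 0.0002] turn [0.08, 0.08, -0.0] rows 0.0
```

Contact is made at +5 N and the reader is back exactly at its starting pose. Now I release, then retreat along the tool axis.

Emit:
{"api": "drive_tool", "payload": {
  "plan": [
    [[0, 0, 0], [0, 0, 0], 0.5],
    [[0, 0, 0], [0, 0, 0], 0.6],
    [[0, 0, 0], [0, 0, 0], 0.8],
    [[0, 0, 0], [0, 0, 0], 0.9],
    [[0, 0, 0], [0, 0, 0], 0.9],
    [[0, 0, 0], [0, 0, 0], 0.9],
    [[0, 0, 0], [0, 0, 0], 0.9],
    [[-0.01, 0, 0], [0, 0, 0], 0.9],
    [[-0.03, 0, 0], [0, 0, 0], 0.9],
    [[-0.06, 0, 0], [0, 0, 0], 0.9],
    [[-0.09, 0, 0], [0, 0, 0], 0.9],
    [[-0.12, 0, 0], [0, 0, 0], 0.9],
    [[-0.15, 0, 0], [0, 0, 0], 0.9],
    [[-0.16, 0, 0], [0, 0, 0], 0.9],
    [[-0.16, 0, 0], [0, 0, 0], 0.9],
    [[-0.16, 0, 0], [0, 0, 0], 0.9]
  ]
}}

```text
clock: 28.68
tool_pos: [0.4787, -0.3205, 0.2581]
orientation: [179.8, 62.2, 132.7]
force: [-0.4, -0.4, -0.8]
opening: 0.0783
```

```bash
python3 - <<'E'
from ov import *
np.set_printoptions(precision=4,suppress=True)
c=ctrl.get_calibration('wrist');im=ctrl.snapshot('wrist');t=ctrl.snapshot('top');s=ctrl.snapshot('scene')
for n in ('reader',):
    for r in ctrl.landmark_of('wrist',n)[:1]: print(n,r['pixel'],r['confidence'],onz(c,r['pixel'],.008))
print(ctrl.get_obs()['clock'],ctrl.get_obs()['force'])
a=cv2.resize(im[100:260,220:420],(400,320));b=cv2.resize(t[110:270,190:390],(400,320));d=cv2.resize(s[140:290,180:480],(800,400)[:2] if 0 else (560,280))
cv2.imwrite('pics/fin.png',np.vstack([np.hstack([a,b]),np.hstack([d,np.zeros((280,240,3),np.uint8)])]))
E
```

```text
reader [313.5, 214.6] 0.67 [ 0.43   -0.2756  0.008 ]
28.8833 [-0.7572 -0.4784 -0.1491]
```

View pics/fin.png

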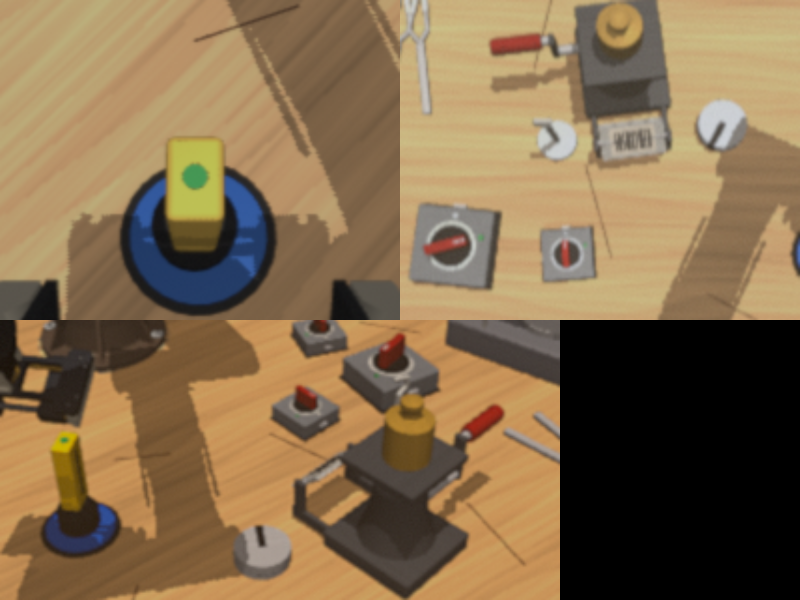

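The final picture shows the reader upright and centred on the pad at (195,225). The big knob is still turned on at (445,243). The hanger (557,137), discs (720,125), brass weight (618,25) and tag look undisturbed, and the gripper is clear of everything.

```bash
python3 -c "
from plant import ctrl
print(ctrl.close_job())"
```

```text
the job is handed in; nothing more can be done
None
```

The job is done and handed in at about 29 s of the 67 s allowed; the hand-in reported no verdict.

- **Knob:** I turned the red knob on the largest switchbox 69° clockwise. The final picture shows it still on.
- **Reading:** I held the reader about 60 mm in front of the label for 3.3 s. My estimated error there was 0.1° and about 1.4 mm, but that comes from my own model, not an independent measurement. The reader's pose in the gripper matched the pictures within about 2 px.
- **Return:** I set the reader down with about 5 N of contact at the pose it started from. The final pictures show it upright inside the pad, the tag and weights looking undisturbed, and the gripper clear.

**Checks that disagreed:**
- The first label fits gave a lean of 43 to 45°, when the stated range is 26 to 43°. I used 42.6°, with an uncertainty of about 1°.
- The tool could not reach the reading pose in line with the handle, and during one look joint 3 stopped just inside its limit. I gripped the handle with the tool leaning 28° instead.
- The position estimates for the reader and pad differ by a few mm between cameras.

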